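Load the bake-out carriage, latch it and wind it into the oven bay

ROBOT

A 7-joint arm with a two-finger parallel gripper is mounted at the origin on a cart in front of the work surface, level with it; the furniture and walls round the work are solid. World frame = base frame: x ahead of the robot, y to its left, z up, the work surface at z = 0. Lengths are in m, angles in rad, forces in N, time in s.
With the tool pointing down it reaches from about 0.425 to 0.925 m from the base axis. Payload 6.8 kg.
Tool frame: the origin (TCP) lies on the mounting face of the last link; the fingertips stand 182 mm ahead of it and the grasp point (between the pads) lies 163 mm ahead of it; z points along the fingers, y is the line along which they close (so a half turn about z gives the same grasp; the last joint's range is limited). The gripper opens to 88 mm and grips with 3 to 60 N. Pads are 20 mm wide; open, the fingers measure 115 mm over their backs; the gripper's body (75 mm by 178 mm) begins 61 mm behind the grasp point.
Start: joints at [-0.108, 0.477, 0.022, 1.555, -0.011, 1.109, -0.083], TCP at [0.675, 0, 0.405] pointing down, gripper open.
Joint ranges: [-2.96, 2.96], [-0.34, 2.1], [-1.41, 1.46], [0.24, 2.44], [-1.37, 4.51], [0.17, 1.92], [-2.96, 2.96]. Speed limits (rad/s): [2.39, 2.39, 3.14, 3.14, 3.14, 3.14, 3.14].

INTERFACE

Orientations are given as a unit quaternion [w, x, y, z].
In Python, from cell import * gives the robot as it stands.
- The arm moves only by the shell command python3 -m creep 'ROWS' [FORCE]. ROWS is text: rows parted by semicolons, each of 5 numbers parted by spaces: the gripper command: -1 is fully open, 1 is shut, values between are in proportion, then the shift along the tool's x, y, z normalised to -1 to 1, where 1 is 0.15 m, then the turn about the tool's z normalised to -1 to 1, where 1 is 90 degrees. In form: jaw dx dy dz turn; .... A call has 1 to 20 rows; each row shifts and turns the commanded pose from where the row before left it, along the tool's axes as they then stand; what a row does not reach is not made up. A row lasts 1/8 s, in which the tool goes at most 62.5 mm and 10.7 degrees, less where a joint would pass 70% of its speed; a pose out of reach is approached as far as the arm can. A call with a number of a shift or a turn outside -1 to 1 is refused whole. A call with a gripper value outside its range is refused whole. The fingers move at their own pace and stop on an object; FORCE is the grip in N (left out, the last holds). Time passes only in rows, so rows that do not move let the fingers close. It gives the time, the measured TCP pose, the force, the opening and the grip force at its end, in the units of the state.
- read_state(): the state, without advancing time (a new reading comes with each control period).
- snapshot(name): name is "scene" or "side" or "wrist"; returns a dict with "color" (384x512x3 uint8, red, green, blue), "depth" (384x512 float32, m along the optical axis (not along the pixel's ray), 0 where there is no reading), "mtx" (3x3 intrinsics, pixels), "k1" (the pictures are not rectified: a ray, as slopes to the right and down, at radius r is drawn at 1 + k1 r^2 times it, then the intrinsics apply), "extrinsics" (4x4, takes a point from camera to world coordinates); the wrist camera has in their place "hand_eye" (4x4, takes a point from camera to tool coordinates, whose origin is the TCP and whose axes are the flange's). Camera axes: x right, y up, looking along -z (the intrinsics and any distortion apply to the point x, -y, -z); pixel columns grow to the right and rows downward; lengths in m; the calibration is good to about 2 mm. A picture is of the moment at which its call begins: read the wrist's pose just before it.
- close_job(): hands the job in; it is judged then, once.
The state is a dict: "t": time; "qpos": joint angles; "joint_vel": joint speeds; "effort": joint torques, N m; "ee_pos": TCP position; "eef_rot": TCP orientation; "ft_force": force on the tool from outside, world axes, zero at the start; "torque": the same for the moment, N m; "gripper_width": opening from 0.0 (shut) to 1.0 (fully open); "finger_force": force on a finger pad.
Only numpy, scipy, OpenCV 4.12 (cv2) and the standard library are available. Lean on these libraries where they do the work, as an engineer would, in place of code of your own. Each camera call takes 0.05 s, during which the arm holds its last target. There are 200 camera calls.

TASK

Lay all the loose 100 mm steel posts in the tray of the bake-out carriage, then shut its lid and turn the turnbutton across the lid to secure it. Fit the loose crank on the square shaft end of the drive head and wind the carriage clockwise all the way into the bay, then take the crank off and stand it back, knob up, on its rubber pad. Leave the other things on the table where they are.

Things in the scene. Friction and masses are not known exactly. Their poses are not given: they have to be found in the camera images.
- post_a_mid (a point): centre of a loose lying steel optical post, 13 mm across and 107 mm long (0.1 kg), at half its height (6.5 mm above what it lies on); its length runs along its y axis. Two or three of the four posts are present.
- post_b_mid (a point): centre of a loose lying steel optical post, 13 mm across and 107 mm long (0.1 kg), at half its height (6.5 mm above what it lies on); its length runs along its y axis. Two or three of the four posts are present.
- post_c_mid (a point): centre of a loose lying steel optical post, 13 mm across and 107 mm long (0.1 kg), at half its height (6.5 mm above what it lies on); its length runs along its y axis. Two or three of the four posts are present.
- post_d_mid (a point): centre of a loose lying steel optical post, 13 mm across and 107 mm long (0.1 kg), at half its height (6.5 mm above what it lies on); its length runs along its y axis. Two or three of the four posts are present.
- stage_mid (a point): middle of the top of the fixed base plate of the bake-out stage (200 x 380 mm, top 12 mm above the table), as a frame: x points to the lid's hinge side (away from the robot), y to the drive head, -y to the bay, z up. The bay is a grey tunnel 214 mm wide (x -119 to +91 mm) and 136 mm high over the table that occupies y -190 to -60 mm and is open towards +y. The drive head is a grey box, 64 x 60 mm, 75 mm high over the table, centred at y +160 mm
- tray_floor (a point): centre of the inner floor of the tray on the carriage (34 mm above the table); axes as the stage's. Inside it measures 150 mm (x) by 135 mm (y); walls 4 mm thick, 28 mm high. It moves with the carriage
- carriage (a joint): how far the carriage has been wound into the bay, m: 0 at the loading end (where it starts), 0.140 fully in. It moves along the stage's -y, self-locking, driven only by the shaft: 28 mm a turn
- shaft (a joint): angle of the square shaft end, rad, growing clockwise as seen from above; 5 full turns (31.4 rad) bring the carriage fully in, against an end stop. Takes about 0.15 N m. At 0 the square is parallel to the stage's axes
- shaft_top (a point): centre of the top of the upright square shaft end, 97 mm above the table; the shaft end is 15 x 15 mm, its top 4 mm turned to a round taper (10 mm across at the top), and stands 22 mm above the drive head. Axes as the stage's; this frame does not turn with the shaft
- lid (a joint): angle of the tray's lid, rad: 0 shut, about 1.8 to 2.0 standing open and leaning back. The hinge has friction, so the lid stays where it is left; it can be pushed shut with 2 to 4 N
- lid_hinge (a point): middle of the lid's hinge line, which runs along the stage's y over the far (+x) wall of the tray, 62 mm above the table; the frame turns with the lid. Shut, the lid reaches from here 162 mm towards -x; it is an aluminium plate 6 mm thick and 141 mm wide whose underside lies in the hinge line
- lid_edge (a point): middle of the free edge of the lid, on its outer face (the top when shut); turns with the lid
- turnbutton (a joint): angle of the turnbutton, rad: 0 to 0.2 beside the lid, pointing along the stage's +y; 1.57 across the lid (secured, end stop). It grows clockwise as seen from above and stays where it is left (0.05 N m)
- button_pivot (a point): point on the vertical pivot axis of the turnbutton, on the near side of the tray, at half the button's height (84 mm above the table). The button is a dark bar 12 mm wide and 24 mm high; from the pivot it reaches 36 mm along its y axis and 14 mm the other way. Its underside is 4 mm above the shut lid; when secured it covers the lid's front edge
- crank_arm (a point): the place to grasp the loose dark steel crank by its arm: centre of the arm, half-way between hub and knob, 20 mm above the underside of the hub. x points from the hub to the knob, z up. The arm is 14 mm wide, 12 mm high. The hub is a 40 x 40 x 26 mm block with a square socket (17.5 x 17.5 mm, 20 mm deep) open below; its axis lies 40.5 mm from here along -x. The socket's sides are parallel to the crank's x and y. Mass 0.25 kg, most of it in the hub, so hold it firmly
- crank_knob (a point): centre of the upright black knob of the crank, a freely spinning round sleeve 22 mm across and 38 mm high, 72 mm from the hub's axis, its centre 47 mm above the underside of the hub
- crank_socket (a point): the roof of the crank's socket, on the hub's axis, 20 mm above the underside of the hub; it rests on the top of the shaft end when the crank is fitted
- pad_mid (a point): centre of the top of the crank's black rubber pad, 170 mm along its x, 90 mm along its y, 5 mm thick, fixed. The crank starts standing on it on its hub
- bottle: white squeeze bottle, 55 mm across, 176 mm high; origin at its foot. Leave it alone
- tube: black lens tube with a red cap, 32 mm across, 56 mm high, standing; origin at its foot. Leave it alone
- pen_1: black pen, 145 mm along its y. Leave it alone
- can: canister with a white cap, 36 mm across, 61 mm high; origin at its foot. Leave it alone
- fork_2: black steel clamping fork lying flat, 42 x 70 x 16 mm. Leave it alone
There are look-alikes about, which are no part of the job. Leave any blue look-alike of the part that bears crank_arm alone.

How it is judged:
On the way, in this order (a step that is already met when the one before it is completed fails the run):
1. all posts that are present lie in the tray, the lid still open (x of post_a_mid in the frame of tray_floor between -0.077 and 0.077 m and y of post_a_mid in the frame of tray_floor between -0.07 and 0.07 m and z of post_a_mid in the frame of tray_floor between -0.005 and 0.027 m and x of post_b_mid in the frame of tray_floor between -0.077 and 0.077 m and y of post_b_mid in the frame of tray_floor between -0.07 and 0.07 m and z of post_b_mid in the frame of tray_floor between -0.005 and 0.027 m and x of post_c_mid in the frame of tray_floor between -0.077 and 0.077 m and y of post_c_mid in the frame of tray_floor between -0.07 and 0.07 m and z of post_c_mid in the frame of tray_floor between -0.005 and 0.027 m and x of post_d_mid in the frame of tray_floor between -0.077 and 0.077 m and y of post_d_mid in the frame of tray_floor between -0.07 and 0.07 m and z of post_d_mid in the frame of tray_floor between -0.005 and 0.027 m and value of joint lid above 1 rad), for 0.1 s.
2. the lid is shut over them (x of post_a_mid in the frame of tray_floor between -0.077 and 0.077 m and y of post_a_mid in the frame of tray_floor between -0.07 and 0.07 m and z of post_a_mid in the frame of tray_floor between -0.005 and 0.027 m and x of post_b_mid in the frame of tray_floor between -0.077 and 0.077 m and y of post_b_mid in the frame of tray_floor between -0.07 and 0.07 m and z of post_b_mid in the frame of tray_floor between -0.005 and 0.027 m and x of post_c_mid in the frame of tray_floor between -0.077 and 0.077 m and y of post_c_mid in the frame of tray_floor between -0.07 and 0.07 m and z of post_c_mid in the frame of tray_floor between -0.005 and 0.027 m and x of post_d_mid in the frame of tray_floor between -0.077 and 0.077 m and y of post_d_mid in the frame of tray_floor between -0.07 and 0.07 m and z of post_d_mid in the frame of tray_floor between -0.005 and 0.027 m and value of joint lid below 0.07 rad), for 0.1 s.
3. the turnbutton is turned across the shut lid, the carriage still at the loading end (value of joint lid below 0.07 rad and value of joint turnbutton above 1.3 rad and value of joint carriage below 0.02 m), for 0.1 s.
4. the carriage is being wound with the crank on the shaft end (more than two turns) (distance between crank_socket and shaft_top below 0.009 m and value of joint carriage above 0.06 m).
5. the carriage is fully in the bay, the crank still on the shaft end (distance between crank_socket and shaft_top below 0.009 m and value of joint carriage above 0.134 m), for 0.1 s.
At the end, for the whole second after the job is handed in: All posts that are present lie in the tray (their centres inside its walls and below its rim); the lid is shut (under 0.07 rad); the turnbutton is across it (over 1.3 rad); the carriage is at least 134 mm in; the crank stands upright (within 0.2 rad) on its pad, its hub's axis over the pad (all of step 2 and value of joint turnbutton above 1.3 rad and value of joint carriage above 0.134 m and x of crank_socket in the frame of pad_mid between -0.085 and 0.085 m and y of crank_socket in the frame of pad_mid between -0.045 and 0.045 m and z of crank_socket in the frame of pad_mid between 0.012 and 0.026 m and angle between crank_socket's own z axis and vertical below 0.2 rad); the robot touches nothing.
It fails at once if one of the bystanders (bottle, lens tube, pen, canister, clamping fork) is displaced by more than 40 mm (distance of any of bottle, tube, pen_1, can, fork_2 from where it was at the start of the episode above 0.04 m).
Of post_a, post_b, post_c, post_d only 2 to 3 are there at a start; the rules pass over those that are not, and their reading is None.
At some moment in a run one of post_a, post_b, post_c, post_d may be knocked a few centimetres aside while the robot is not near it.
It also fails if it takes over 210 s, if anything falls off the work surface, if the arm or the gripper's body presses on something with over 40 N, if the wrist force passes 120 N, or if a joint passes its speed limit or range.

## Working session

There is one attempt and no reset: what is moved stays moved. The work goes in short steps, Python scripts to look and compute and a shell command to move; the robot and the scene stay as the last step left them, time stands still between calls to the robot, and variables do not carry over. Pictures are saved under pics/ and viewed, at most 14 in all, crops included, and the job is handed in when it is done.

```bash
ls; mkdir -p pics
cat > h.py <<'E'
import numpy as np, cv2
from cell import *
from scipy.spatial.transform import Rotation as R
def tcp():
    s=read_state(); q=s["eef_rot"]; T=np.eye(4)
    T[:3,:3]=R.from_quat([q[1],q[2],q[3],q[0]]).as_matrix(); T[:3,3]=s["ee_pos"]; return T
def snap(n):
    T=tcp(); d=snapshot(n); d["E"]=T@np.array(d["hand_eye"]) if n=="wrist" else np.array(d["extrinsics"]); return d
def rays(d,uv):
    uv=np.atleast_2d(np.asarray(uv,float)); K=np.array(d["mtx"])
    x=(uv[:,0]-K[0,2])/K[0,0]; y=(uv[:,1]-K[1,2])/K[1,1]; a=x.copy(); b=y.copy()
    for _ in range(20):
        f=1+d["k1"]*(a*a+b*b); a=x/f; b=y/f
    return np.stack([a,-b,-np.ones_like(a)],1)
def onplane(d,uv,z):
    r=rays(d,uv)@d["E"][:3,:3].T; o=d["E"][:3,3]
    return o+r*((z-o[2])/r[:,2])[:,None]
def cloud(d):
    h,w=d["depth"].shape; u,v=np.meshgrid(np.arange(w),np.arange(h))
    r=rays(d,np.stack([u.ravel(),v.ravel()],1))*d["depth"].reshape(-1,1)
    return (r@d["E"][:3,:3].T+d["E"][:3,3]).reshape(h,w,3)
def proj(d,p):
    c=(np.atleast_2d(p)-d["E"][:3,3])@d["E"][:3,:3]; a=c[:,0]/-c[:,2]; b=-c[:,1]/-c[:,2]
    f=1+d["k1"]*(a*a+b*b); K=np.array(d["mtx"]); return np.stack([K[0,0]*a*f+K[0,2],K[1,1]*b*f+K[1,2]],1)
def save(d,n,crop=None,s=1.5):
    im=d["color"][:,:,::-1]
    if crop: im=im[crop[1]:crop[3],crop[0]:crop[2]]
    cv2.imwrite("pics/"+n,cv2.resize(im,None,fx=s,fy=s,interpolation=cv2.INTER_CUBIC))
E
python3 - <<'E'
from h import *
s=read_state(); print(s)
for n in("scene","side"):
    d=snap(n); save(d,n+"0.png"); np.savez(n+"0.npz",**{k:np.array(v) for k,v in d.items()})
    print(n,d["E"].round(3).tolist(),d["k1"],(d["depth"]>0).mean())
E
```

```text
pics
{'t': 0.0, 'qpos': array([-0.10807744,  0.47778193,  0.02233006,  1.55645592, -0.01149803,
        1.10931945, -0.08309384]), 'joint_vel': array([-9.06153443e-04,  7.96099471e-04, -5.76066015e-05, -1.03593603e-03,
       -1.77617757e-04,  1.10482910e-03,  1.54193737e-03]), 'effort': array([-1.31144458e-03, -5.82851672e+01,  1.53386436e+00, -2.72606850e+01,
       -5.43364382e-02,  1.69422745e-02,  2.21527275e-04]), 'ee_pos': array([ 6.74716654e-01, -2.27179622e-06,  4.03691549e-01]), 'eef_rot': array([-6.00379979e-04,  7.07101310e-01,  7.07111656e-01, -6.94853446e-04]), 'ft_force': array([ 0.38425275,  0.35484565, -0.31396115]), 'torque': array([ 0.01745441,  0.01202487, -0.0296579 ]), 'finger_force': 0.0, 'gripper_width': 0.9978683341548416}
scene [[-0.749, 0.342, -0.567, -0.341], [-0.662, -0.396, 0.636, 0.968], [-0.007, 0.852, 0.523, 0.89], [0.0, 0.0, 0.0, 1.0]] -0.03568651586605991 0.9418589274088541
side [[0.996, 0.069, -0.053, 0.472], [-0.085, 0.658, -0.748, -0.99], [-0.017, 0.75, 0.662, 0.924], [0.0, 0.0, 0.0, 1.0]] -0.011062102827116066 0.9958038330078125
```

```bash
python3 -m creep 2>&1 | head -5
```

```text
invalid input
```

View pics/scene0.png

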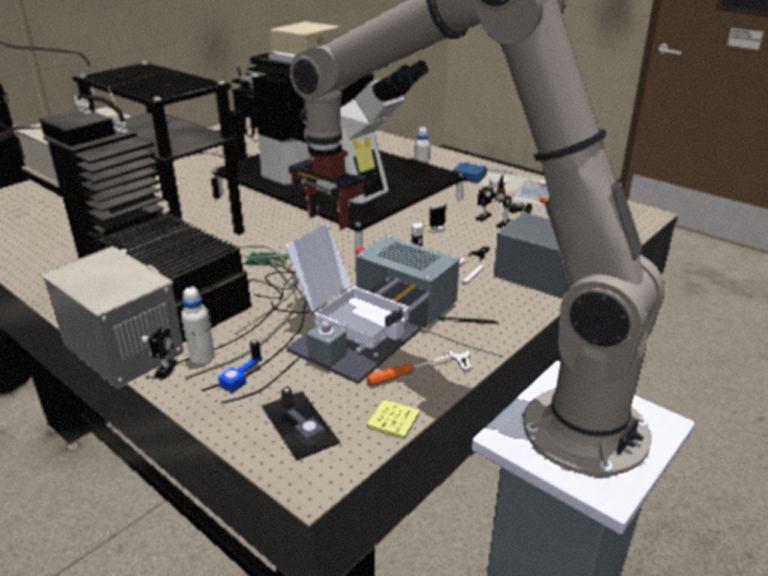

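View pics/side0.png

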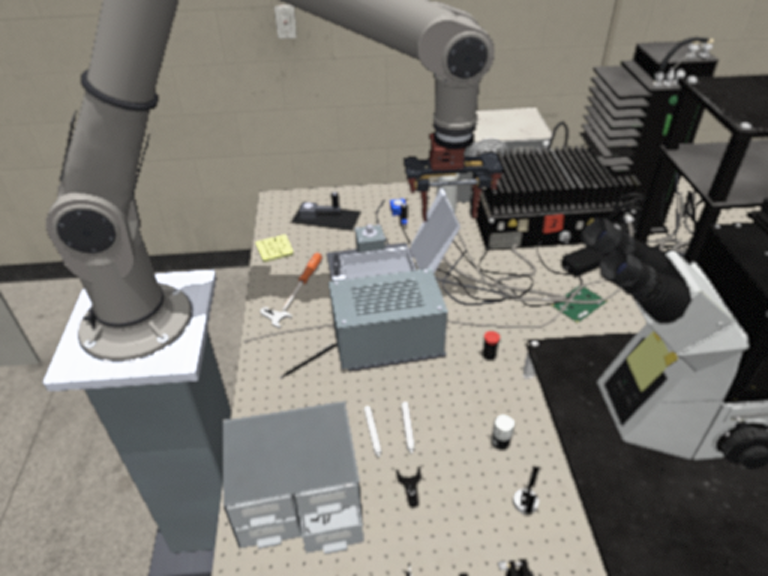

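Scene view: stage at about (370,310), pad with crank at (300,420), blue look-alike crank at (240,370). Side view: two bright posts at (372,430) and (408,426), fork at (408,487), can at (503,432), tube at (490,345), pen at (308,358).

Run:
```python
from h import *
L=lambda n:{k:v for k,v in np.load(n+"0.npz").items()}
d=L("side"); P=cloud(d); im=d["color"].astype(int)
m=((im.min(2)>175)&(P[...,2]<0.04)&(P[...,2]>-0.01)&(P[...,0]<0.9)).astype(np.uint8)
n,lab,st,c=cv2.connectedComponentsWithStats(m)
for i in range(1,n):
    if st[i,4]>25:
        ys,xs=np.where(lab==i); q=onplane(d,np.stack([xs,ys],1),0.01)[:,:2]; (cc,sz,an)=cv2.minAreaRect((q*1000).astype(np.float32))
        print("bright",st[i].tolist(),np.round(cc),np.round(sz),round(an,1))
# pad dark in scene
d=L("scene"); P2=cloud(d); im2=d["color"].astype(int)
for nm,PP,II in(("side",P,im),("scene",P2,im2)):
  # bay roof, drive head top
  for z0,z1,t in((0.128,0.143,"bayroof"),(0.068,0.081,"drivetop"),(0.09,0.1,"shaft")):
    m=((PP[...,2]>z0)&(PP[...,2]<z1)&(PP[...,0]>0.4)&(PP[...,0]<0.95)&(np.abs(PP[...,1])<0.6)).astype(np.uint8)
    n,lab,st,c=cv2.connectedComponentsWithStats(m)
    for i in range(1,n):
      if st[i,4]>12:
        q=PP[lab==i]; (cc,sz,an)=cv2.minAreaRect((q[:,:2]*1000).astype(np.float32)); print(nm,t,st[i].tolist(),np.round(cc),np.round(sz),round(an,1),np.median(q[:,2]).round(3))
for nm,px in(("side",[(327,215),(325,238),(212,233),(272,322),(336,295)]),("scene",[(298,418),(160,251),(195,280),(191,264),(215,218),(402,268),(213,320),(320,172),(133,235)])):
  PP={"side":P,"scene":P2}[nm]
  for u,v in px: 
    u,v=(int(u/1.0),int(v/1.0)); 
    if u<512 and v<384: print(nm,u,v,PP[v,u].round(3))
save(L("side"),"side_c.png",(215,120,355,345),2.6)
d=L("scene"); save(d,"scene_c.png",(130,140,345,310),3.5)
```

```text
bright [175, 129, 5, 16, 34] [260. 411.] [109.  12.] 89.6
bright [258, 141, 6, 20, 37] [584. 279.] [ 16. 125.] 2.7
bright [272, 147, 6, 13, 29] [633. 256.] [15. 77.] 7.2
bright [188, 155, 6, 13, 33] [319. 239.] [15. 77.] 5.9
bright [227, 155, 9, 10, 29] [471. 232.] [26. 60.] 4.1
bright [230, 172, 43, 14, 313] [535. 113.] [145.  47.] 5.7
bright [182, 174, 9, 8, 33] [306. 143.] [39. 26.] 83.9
bright [29, 180, 114, 77, 3480] [  6. -14.] [320. 297.] 90.0
bright [171, 197, 25, 21, 167] [314. -15.] [81. 79.] 20.5
bright [198, 201, 14, 15, 78] [373. -23.] [42. 66.] 3.7
bright [313, 201, 34, 15, 193] [782. -66.] [115.  59.] 7.5
bright [298, 203, 14, 9, 65] [697. -50.] [38. 41.] 84.1
bright [213, 204, 6, 10, 27] [409. -27.] [42. 16.] 89.0
bright [166, 213, 16, 11, 62] [271. -54.] [45. 41.] 23.0
bright [307, 218, 16, 9, 53] [ 716. -114.] [33. 43.] 62.8
bright [348, 218, 25, 7, 71] [ 856. -131.] [75. 23.] 1.2
bright [333, 220, 14, 12, 54] [ 791. -143.] [49. 39.] 80.6
bright [162, 226, 22, 20, 149] [ 279. -132.] [63. 73.] 8.2
bright [204, 240, 187, 144, 6859] [ 609. -396.] [421. 432.] 84.6
brigh
[... 5455 characters left out ...]
44] [441.  44.] [47. 13.] 89.5 0.096
scene shaft [42, 212, 77, 26, 281] [820. 487.] [244. 123.] 41.8 0.096
scene shaft [123, 213, 16, 8, 43] [719. 349.] [47. 22.] 60.4 0.096
scene shaft [214, 214, 7, 4, 17] [523. 165.] [14. 19.] 88.4 0.093
side 327 215 [ 0.765 -0.083 -0.   ]
side 325 238 [ 0.735 -0.187  0.008]
side 212 233 [ 0.396 -0.124 -0.001]
side 272 322 [ 0.544 -0.451  0.011]
side 336 295 [ 0.717 -0.398  0.024]
scene 160 251 [0.587 0.348 0.029]
scene 195 280 [0.433 0.348 0.004]
scene 191 264 [0.437 0.353 0.065]
scene 215 218 [0.525 0.171 0.087]
scene 402 268 [-0.042  0.058  0.128]
scene 213 320 [ 0.289  0.417 -0.001]
scene 320 172 [ 0.523 -0.419  0.008]
scene 133 235 [0.713 0.356 0.032]
```

View pics/scene_c.png

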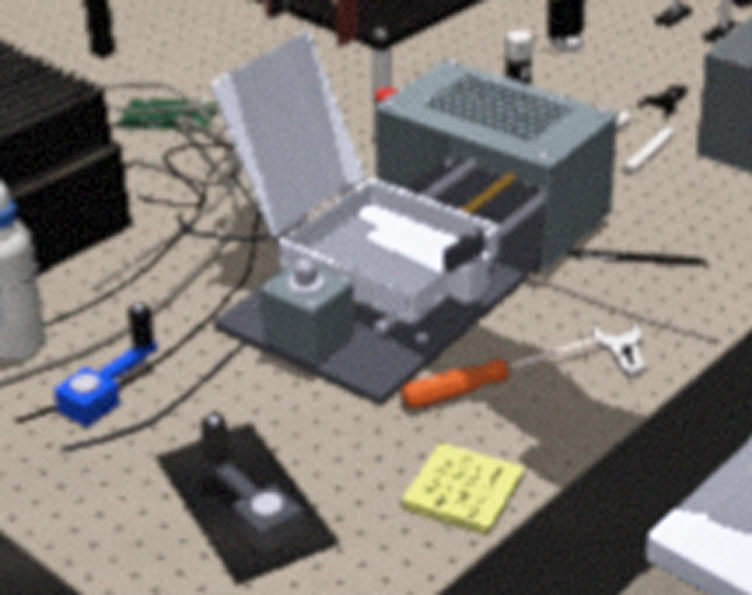

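Yaw of the stage is about 5.6°, its middle about (0.540, 0.004). Moving up and over the posts for a wrist look.

```bash
python3 -m creep '-1 0 0 -0.4 0;-1 -0.32 -0.15 0 0;-1 -0.32 -0.15 0 0;-1 -0.32 -0.15 0 0;-1 -0.32 -0.15 0 0;-1 -0.32 -0.15 0 0;-1 -0.32 -0.15 0 0;-1 -0.32 -0.15 0.2 0;-1 0 0 0 0;-1 0 0 0 0' 15
cat > posts.py <<'E'
from h import *
import sys
d=snap("wrist"); save(d,sys.argv[1]); np.savez("w.npz",**{k:np.array(v) for k,v in d.items()})
P=cloud(d); print(tcp()[:3,3].round(4), d["E"][:3,3].round(3),(d["depth"]>0).mean())
m=((P[...,2]>0.004)&(P[...,2]<0.03)&(d["color"].min(2)>0)).astype(np.uint8)
n,lab,st,c=cv2.connectedComponentsWithStats(m)
for i in range(1,n):
    if st[i,4]>60:
        ys,xs=np.where(lab==i); q=onplane(d,np.stack([xs,ys],1),0.008)[:,:2]; cc,sz,an=cv2.minAreaRect((q*1000).astype(np.float32))
        print(st[i].tolist(),np.round(cc,1),np.round(sz,1),round(an,1),"col",d["color"][lab==i].mean(0).round())
E
python3 posts.py w1.png
```

```text
t: 1.35
ee_pos: [0.5178, -0.3354, 0.4344]
eef_rot: [-0.0, 0.707, 0.707, 0.0]
ft_force: [0.9, 0.2, -0.7]
gripper_width: 1.001
finger_force: 0.0
[ 0.5184 -0.3347  0.4348] [ 0.517 -0.259  0.415] 0.9959716796875
[477, 0, 35, 6, 128] [ 841.2 -113.6] [ 6.2 52.3] 90.0 col [135. 128. 121.]
[112, 9, 59, 57, 521] [ 364.  -169.6] [107.8  11.6] 36.7 col [61. 59. 55.]
[407, 36, 20, 25, 242] [ 735.1 -180.7] [23.5 30.2] 21.8 col [28. 26. 24.]
[198, 41, 161, 19, 572] [ 547.1 -184.7] [215.9   5.5] 5.6 col [82. 82. 80.]
[448, 86, 17, 16, 161] [ 803.1 -237.1] [23.8 19.9] 7.1 col [111. 108. 105.]
[229, 129, 19, 71, 584] [ 492.1 -342.2] [ 12.6 106.1] 7.6 col [191. 187. 184.]
[277, 128, 10, 71, 594] [ 555.6 -340.4] [ 12.6 105.1] 0.1 col [192. 188. 185.]
[81, 181, 143, 94, 843] [ 386.5 -404.4] [130.7 255.2] 58.3 col [87. 85. 82.]
[373, 182, 22, 23, 189] [ 709.4 -381.7] [34.4 25.3] 57.9 col [77. 74. 69.]
[261, 215, 27, 42, 564] [ 546.8 -457.2] [41.1 71.7] 1.9 col [81. 76. 70.]
[372, 248, 30, 22, 324] [ 733.4 -493.2] [35.3 41.7] 46.8 col [99. 96. 93.]
[251, 317, 15, 23, 200] [ 521.7 -641. ] [50.2 25.8] 89.7 col [68. 65. 60.]
[291, 320, 16, 28, 342] [ 595.1 -654.4] [26.6 63.2] 0.5 col [72. 69. 65.]
[331, 320, 17, 27, 356] [ 670.2 -654.6] [27.6 61.3] 0.3 col [75. 71. 67.]
```

View pics/w1.png

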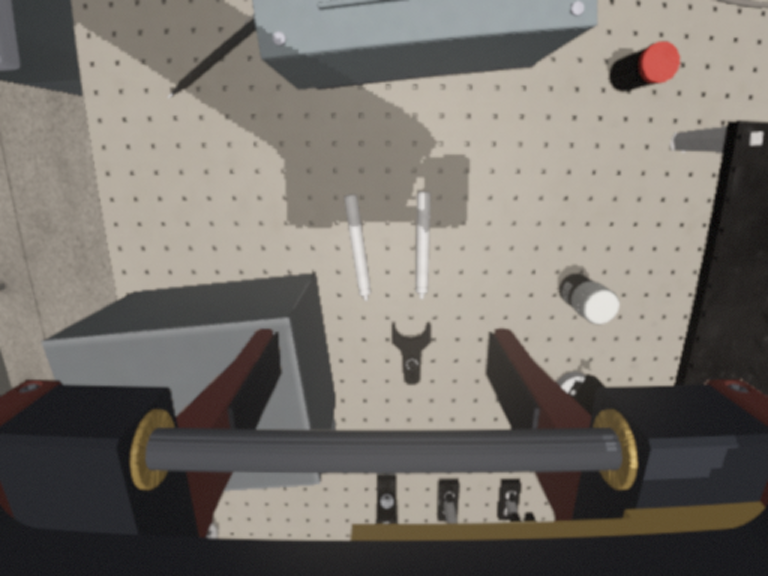

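Wrist view: two posts, at (358,247) and (423,245) in the picture, i.e. (0.492,-0.342) and (0.556,-0.340); the cabinet corner at (315,275) is close to the first, so I grip that one off-centre. No third post is visible.

```bash
python3 -m creep '-0.1 0.127 -0.187 0.3 0;-0.1 0 0 0.35 0;-0.1 0 0 0.35 0;-0.1 0 0 0.35 0;-0.1 0 0 0 0;-0.1 0 0 0 0' 25
```

```text
t: 2.15
ee_pos: [0.4909, -0.3166, 0.2341]
eef_rot: [0.001, 0.707, 0.708, 0.001]
ft_force: [0.1, 0.1, 1.0]
gripper_width: 0.551
finger_force: 0.0
```

```bash
python3 -m creep '-0.1 0 0 0.2 0;-0.1 0 0 0.127 0;-0.1 0 0 0 0;0.9 0 0 0 0;0.9 0 0 0 0;0.9 0 0 0 0;0.9 0 0 0 0' 25
python3 - <<'E'
from h import *
for n in("scene","side"):
    d=L=None
d=snap("wrist"); np.savez("w2.npz",**{k:np.array(v) for k,v in d.items()}); print(read_state()["gripper_width"]*88)
E
```

```text
t: 3.02
ee_pos: [0.4896, -0.317, 0.1834]
eef_rot: [0.0, 0.707, 0.707, 0.0]
ft_force: [-1.0, -0.5, 3.1]
gripper_width: 0.141
finger_force: 25.0
12.374694149091106
```

```bash
python3 -m creep '0.9 0 0 -0.2 0;0.9 0 0 -0.35 0;0.9 0 0 -0.35 0;0.9 0 0 -0.35 0;0.9 0 0 -0.35 0;0.9 0.3 0.042 0 0;0.9 0.36 0.042 0 0;0.9 0.36 0.042 0 0;0.9 0.36 0.042 0 0;0.9 0.36 0.042 0 0;0.9 0.36 0.042 0 0;0.9 0.36 0.042 0 0;0.9 0.09 0 0 0;0.9 0 0 0 0;0.9 0 0 0 0' 25
python3 - <<'E'
from h import *
d=snap("wrist"); save(d,"w3.png"); np.savez("w3.npz",**{k:np.array(v) for k,v in d.items()})
P=cloud(d); print(tcp()[:3,3].round(4))
def rect(m,z,name,mn=60):
    n,lab,st,c=cv2.connectedComponentsWithStats(m.astype(np.uint8))
    for i in range(1,n):
        if st[i,4]>mn:
            q=P[lab==i]; cc,sz,an=cv2.minAreaRect((q[:,:2]*1000).astype(np.float32)); print(name,st[i].tolist(),np.round(cc,1),np.round(sz,1),round(an,1),np.median(q[:,2]).round(4))
X=(P[...,0]>0.4)&(P[...,0]<0.75)&(P[...,1]>-0.1)&(P[...,1]<0.25)
Z=P[...,2]
rect(X&(Z>0.028)&(Z<0.04),0,"floor"); rect(X&(Z>0.055)&(Z<0.066),0,"rim"); rect(X&(Z>0.09)&(Z<0.102),0,"btn/shaft",20); rect(X&(Z>0.07)&(Z<0.08),0,"drv",20);rect(X&(Z>0.125)&(Z<0.14),0,"z130");rect(X&(Z>0.19)&(Z<0.23),0,"z210")
E
```

```text
t: 4.95
ee_pos: [0.5335, 0.0635, 0.4229]
eef_rot: [0.0, 0.708, 0.706, -0.0]
ft_force: [-1.0, -1.0, -0.2]
gripper_width: 0.144
finger_force: 25.0
[0.5336 0.0634 0.423 ]
floor [195, 130, 121, 105, 9384] [536.2  36.8] [151.6 134.2] 5.9 0.0342
rim [186, 126, 141, 120, 1648] [532.6  38.6] [176.7 143.6] 5.8 0.0618
btn/shaft [239, 76, 16, 17, 226] [523.2 163.2] [15.1 15.5] 6.0 0.0935
btn/shaft [338, 127, 12, 120, 931] [633.7  48.6] [  9.3 140.9] 4.7 0.0962
btn/shaft [172, 175, 13, 41, 443] [441.4  41. ] [48.7 12.5] 88.0 0.0958
drv [215, 55, 63, 61, 2956] [523.1 162.8] [64.9 60.4] 5.5 0.0753
drv [325, 127, 10, 111, 598] [623.9  47.5] [  6.3 140.4] 5.7 0.0753
drv [177, 172, 9, 11, 21] [445.9  61.1] [ 6.2 15.1] 37.0 0.0784
drv [185, 185, 13, 26, 192] [452.9  30.2] [33.3 12.6] 86.5 0.0714
z130 [363, 128, 17, 133, 1511] [650.1  50.8] [  9.  140.5] 5.0 0.1326
z210 [420, 131, 46, 153, 4680] [682.3  55.9] [ 16.3 137.2] 5.9 0.2018
```

View pics/w3.png

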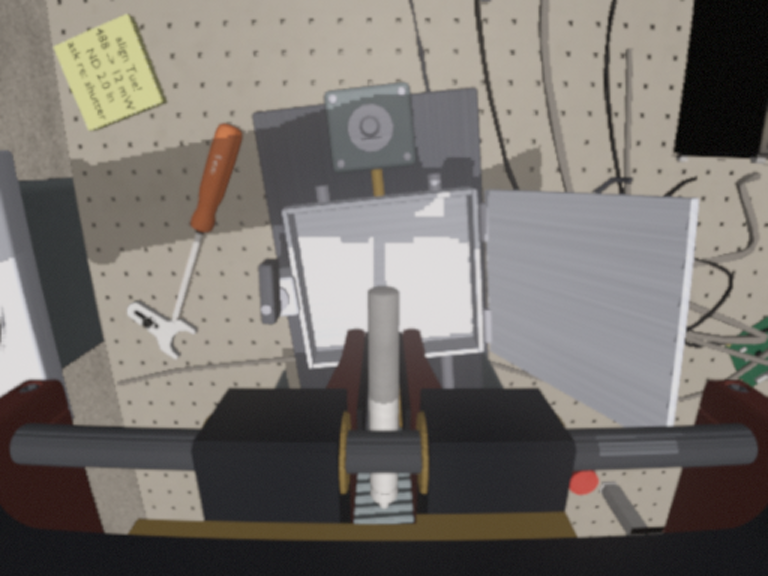

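Wrist view: tray empty (white is sunlight), drive head at (370,125), turnbutton at (268,290), lid right; the post hangs straight in the hand. Lowering it into the tray.

```bash
python3 -m creep '0.9 -0.01 0 0 -0.063;0.9 0 0 0.35 0;0.9 0 0 0.35 0;0.9 0 0 0.35 0;0.9 0 0 0.2 0;0.9 0 0 0.1 0;0.9 0 0 0 0;0.9 0 0 0 0' 25
```

```text
t: 6.0
ee_pos: [0.5343, 0.0638, 0.2219]
eef_rot: [0.001, 0.672, 0.741, 0.001]
ft_force: [0.2, 0.7, -0.2]
gripper_width: 0.144
finger_force: 25.0
```

```bash
python3 -m creep '0.35 0 0 0 0;0.35 0 0 0 0;0.35 0 0 -0.1 0;0.35 0 0 -0.3 0;0.35 0 0 -0.38 0;0.35 0 0 -0.38 0;0.35 0 0 -0.3 0;0.35 0 0 0 0.063;0 -0.328 0.018 0 0;0 -0.328 0.018 0 0;0 -0.328 0.018 0 0;0 -0.328 0.018 0 0;0 -0.328 0.018 0 0;0 -0.328 0.018 0 0;0 -0.328 0.018 0 0;0 -0.328 0.018 0 0;0 0 0 0 0;0 0 0 0 0' 25
python3 posts.py w4.png | grep -E "^\[ *[0-9]|col \[1[6-9]|col \[2"
```

```text
t: 8.25
ee_pos: [0.5551, -0.3289, 0.4402]
eef_rot: [-0.0, 0.707, 0.707, 0.001]
ft_force: [-0.1, 1.0, 0.1]
gripper_width: 0.499
finger_force: 0.0
[ 0.5554 -0.3281  0.4402] [ 0.554 -0.252  0.42 ] 0.9961293538411459
[431, 0, 74, 10, 296] [ 844.9 -111.3] [108.1  11.9] 4.1 col [144. 138. 129.]
[89, 27, 46, 44, 390] [ 356.6 -174.5] [87.   9.9] 35.3 col [65. 62. 58.]
[378, 41, 20, 25, 205] [ 735.  -181.5] [21.9 31.5] 24.9 col [43. 40. 36.]
[170, 47, 158, 19, 536] [ 544.6 -185. ] [216.    5.4] 5.6 col [84. 84. 82.]
[420, 91, 14, 15, 135] [ 800.1 -236.9] [19.8 18.3] 88.5 col [117. 114. 110.]
[252, 132, 9, 70, 584] [ 555.4 -340.4] [ 12.2 105.8] 0.2 col [198. 194. 191.]
[59, 184, 138, 60, 790] [ 349.1 -426.6] [212.4 100.3] 6.1 col [84. 83. 80.]
[347, 185, 23, 22, 170] [ 710.7 -380.9] [34.7 24. ] 49.3 col [87. 83. 78.]
[237, 217, 27, 41, 546] [ 546.1 -455.9] [41.6 71.5] 0.4 col [84. 79. 73.]
[348, 250, 29, 8, 158] [ 733.7 -486.3] [13.2 48. ] 89.2 col [123. 120. 117.]
[229, 317, 15, 23, 215] [ 518.7 -640.2] [51.5 26.1] 89.1 col [67. 64. 59.]
[271, 320, 14, 28, 305] [ 595.5 -653.4] [63.9 24.1] 89.5 col [73. 70. 66.]
```

```bash
python3 -m creep '0 0 0 0.35 0;0 0 0 0.38 0;0 0 0 0.38 0;0 0 0 0.35 0;0 0 0 0.14 0;0 0 0 0.1 0;0 0 0 0 0;0 0 0 0 0;0.9 0 0 0 0;0.9 0 0 0 0;0.9 0 0 0 0;0.9 0 0 0 0' 25
```

```text
t: 9.8
ee_pos: [0.5553, -0.3296, 0.1848]
eef_rot: [0.0, 0.707, 0.707, 0.0]
ft_force: [-0.1, 0.8, 2.3]
gripper_width: 0.145
finger_force: 25.0
```

```bash
python3 -m creep '0.9 0 0 -0.2 0;0.9 0 0 -0.36 0;0.9 0 0 -0.36 0;0.9 0 0 -0.36 0;0.9 0 0 -0.36 0;0.9 0.3 -0.047 0 0;0.9 0.365 -0.057 0 0;0.9 0.365 -0.057 0 0;0.9 0.365 -0.057 0 0;0.9 0.365 -0.057 0 0;0.9 0.365 -0.057 0 0;0.9 0.365 -0.055 0 0;0.9 0 0 0 0;0.9 0 0 0 -0.063;0.9 0 0 0 0' 25
python3 - <<'E'
from h import *
d=snap("wrist"); save(d,"w5.png"); np.savez("w5.npz",**{k:np.array(v) for k,v in d.items()})
P=cloud(d); print(tcp()[:3,3].round(4))
th=np.radians(5.7); Rz=np.array([[np.cos(th),np.sin(th)],[-np.sin(th),np.cos(th)]])
q=(P[...,:2]-[0.5362,0.0368])@Rz.T
m=(np.abs(q[...,0])<0.072)&(np.abs(q[...,1])<0.065)&(P[...,2]>0.0405)&(P[...,2]<0.055)
n,lab,st,c=cv2.connectedComponentsWithStats(m.astype(np.uint8))
for i in range(1,n):
    if st[i,4]>40: a=q[lab==i]; print(st[i].tolist(),a.min(0).round(3),a.max(0).round(3),cv2.minAreaRect((a*1000).astype(np.float32)))
E
```

```text
t: 11.68
ee_pos: [0.4971, 0.0429, 0.4304]
eef_rot: [-0.0, 0.672, 0.741, -0.0]
ft_force: [0.4, -0.3, -1.2]
gripper_width: 0.144
finger_force: 25.0
[0.4971 0.0429 0.4304]
[280, 132, 11, 77, 699] [-0.006 -0.051] [0.007 0.055] ((0.19256162643432617, 2.1326522827148438), (105.74917602539062, 12.674666404724121), 89.9208755493164)
```

```bash
python3 -m creep '0.9 0 0 0.35 0;0.9 0 0 0.36 0;0.9 0 0 0.36 0;0.9 0 0 0.2 0;0.9 0 0 0.12 0;0.9 0 0 0 0;0.35 0 0 0 0;0.35 0 0 0 0;0.35 0 0 -0.1 0;0.35 0 0 -0.3 0;0.35 0 0 -0.38 0;0.35 0 0 -0.38 0;0.35 0 0 -0.3 0;0.35 0 0 0 0;0.35 0 0 0 0' 25
python3 - <<'E'
from h import *
d=snap("wrist"); save(d,"w6.png"); np.savez("w6.npz",**{k:np.array(v) for k,v in d.items()})
P=cloud(d); print(tcp()[:3,3].round(4))
th=np.radians(5.7); Rz=np.array([[np.cos(th),np.sin(th)],[-np.sin(th),np.cos(th)]])
q=(P[...,:2]-[0.5362,0.0368])@Rz.T
def comp(m,mn=40):
  n,lab,st,c=cv2.connectedComponentsWithStats(m.astype(np.uint8))
  for i in range(1,n):
    if st[i,4]>mn: a=q[lab==i]; cc,sz,an=cv2.minAreaRect((a*1000).astype(np.float32)); print(st[i].tolist(),a.min(0).round(3),a.max(0).round(3),np.round(cc,1),np.round(sz,1),round(an,1),np.median(P[lab==i][:,2]).round(4))
comp((np.abs(q[...,0])<0.072)&(np.abs(q[...,1])<0.065)&(P[...,2]>0.0405)&(P[...,2]<0.055))
print("lid profile (stage x,z)")
m=(np.abs(q[...,1])<0.05)&(q[...,0]>0.08)&(q[...,0]<0.2)&(P[...,2]>0.07)
for z in np.arange(0.07,0.23,0.02):
    k=m&(np.abs(P[...,2]-z)<0.003)
    if k.sum()>5: print(round(z,3),np.percentile(q[k][:,0],[5,50,95]).round(4))
print("zmax",P[m][:,2].max(), q[m][:,0].max())
print("button"); comp((P[...,2]>0.088)&(P[...,2]<0.1)&(q[...,0]<-0.07)&(q[...,0]>-.13)&(abs(q[...,1])<0.08))
E
```

```text
t: 13.6
ee_pos: [0.4965, 0.0438, 0.4415]
eef_rot: [0.0, 0.671, 0.741, 0.0]
ft_force: [-0.2, 0.1, 0.3]
gripper_width: 0.323
finger_force: 0.0
[0.4965 0.0438 0.4406]
[279, 132, 11, 75, 654] [-0.006 -0.05 ] [0.006 0.055] [0.2 2.5] [ 12.5 105.7] 0.0 0.0459
[251, 134, 10, 75, 667] [-0.046 -0.053] [-0.033  0.053] [-39.4  -0.3] [106.   12.6] 89.7 0.0458
lid profile (stage x,z)
0.07 [0.0858 0.087  0.088 ]
0.09 [0.094  0.0955 0.0973]
0.11 [0.1026 0.1041 0.1058]
0.13 [0.1119 0.1136 0.1154]
0.15 [0.1209 0.1226 0.1244]
0.17 [0.1299 0.1316 0.1331]
0.19 [0.1388 0.1407 0.1424]
0.21 [0.1475 0.1496 0.1536]
zmax 0.21088855791480557 0.15458390728595484
button
[204, 150, 14, 42, 425] [-0.103 -0.011] [-0.085  0.038] [-93.6  13. ] [49.6 12.3] 82.4 0.0958
```

Both posts lie in the tray (x 0 and -39 mm), the lid stands at about 1.99 rad. Next: closed fingers behind the lid.

```bash
python3 -m creep '1 -0.07 0.39 0 0;1 0 0.4 0 0;1 0 0.4 0 0;1 0 0.4 0 0;1 0 0 0 0;1 0 0 0.3 0;1 0 0 0.29 0;1 0 0 0 0;1 0 0 0 0' 25
```

```text
t: 14.78
ee_pos: [0.7355, 0.057, 0.3541]
eef_rot: [0.0, 0.671, 0.741, 0.0]
ft_force: [0.5, 0.0, 0.8]
gripper_width: 0.003
finger_force: 0.0
```

Run:
```python
from h import *
T=tcp(); th=np.radians(5.7); v=T[:2,3]-[0.5362,0.0368]; print("stage", v[0]*np.cos(th)+v[1]*np.sin(th), -v[0]*np.sin(th)+v[1]*np.cos(th),"tip z",T[2,3]-0.182)
```

```text
stage 0.2003425203481015 0.00031335179987897893 tip z 0.17214093865073682
```

```bash
python3 -m creep '1 0 -0.12 0 0;1 0 -0.16 0 0;1 0 -0.16 0 0;1 0 -0.16 0 0;1 0 -0.16 0 0;1 0 -0.16 0 0;1 0 -0.16 0 0;1 0 -0.06 0 0;1 0 -0.108 0.06 0;1 0 -0.108 0.065 0;1 0 -0.09 0.1 0;1 0 -0.09 0.11 0;1 0 -0.04 0.11 0;1 0 -0.03 0.11 0;1 0 -0.02 0.06 0;1 0 0 0.05 0;1 0 0 0 0' 25
```

```text
t: 16.9
ee_pos: [0.4931, 0.033, 0.2528]
eef_rot: [0.0, 0.671, 0.741, 0.0]
ft_force: [0.3, -0.5, 0.8]
gripper_width: 0.004
finger_force: 0.0
```

```bash
python3 -m creep '1 0 0 0.02 0;1 0 0 0 0;1 0 0 -0.3 0;1 0 0 -0.4 0;1 0 0 -0.4 0;1 0 0 0 0;1 0 0 0 0' 25
python3 - <<'E'
from h import *
d=snap("wrist"); save(d,"w7.png"); np.savez("w7.npz",**{k:np.array(v) for k,v in d.items()})
P=cloud(d); th=np.radians(5.7); Rz=np.array([[np.cos(th),np.sin(th)],[-np.sin(th),np.cos(th)]]); q=(P[...,:2]-[0.5362,0.0368])@Rz.T
print(tcp()[:3,3].round(4))
for x in np.arange(-0.09,0.09,0.02):
    k=(abs(q[...,0]-x)<0.004)&(abs(q[...,1])<0.05); k&=P[...,2]<0.14
    if k.sum()>5: print(round(x,3),np.percentile(P[k][:,2],[10,50,90]).round(4),k.sum())
m=((P[...,2]>0.086)&(P[...,2]<0.105)&(q[...,0]<-0.05)&(q[...,0]>-.15)&(abs(q[...,1])<0.08))
n,lab,st,c=cv2.connectedComponentsWithStats(m.astype(np.uint8))
for i in range(1,n):
    if st[i,4]>40: print("btn",np.round(cv2.minAreaRect((q[lab==i]*1000).astype(np.float32))[0]),cv2.minAreaRect((q[lab==i]*1000).astype(np.float32)))
E
```

```text
t: 17.77
ee_pos: [0.4925, 0.0329, 0.4145]
eef_rot: [-0.0, 0.671, 0.741, -0.0]
ft_force: [0.1, 0.1, -0.1]
gripper_width: 0.004
finger_force: 0.0
[0.4923 0.0329 0.4137]
-0.09 [0.0118 0.08   0.0964] 642
-0.07 [0.0673 0.0682 0.0691] 541
-0.05 [0.0674 0.0684 0.0697] 543
-0.03 [0.0674 0.0684 0.0696] 542
-0.01 [0.0674 0.0684 0.0697] 544
0.01 [0.0674 0.0684 0.0697] 544
0.03 [0.0674 0.0684 0.0696] 536
0.05 [0.0674 0.0685 0.07  ] 540
0.07 [0.0674 0.0682 0.0692] 524
btn [-94.  13.] ((-93.56520080566406, 12.959015846252441), (49.981361389160156, 12.3485746383667), 82.77630615234375)
```

View pics/w7.png

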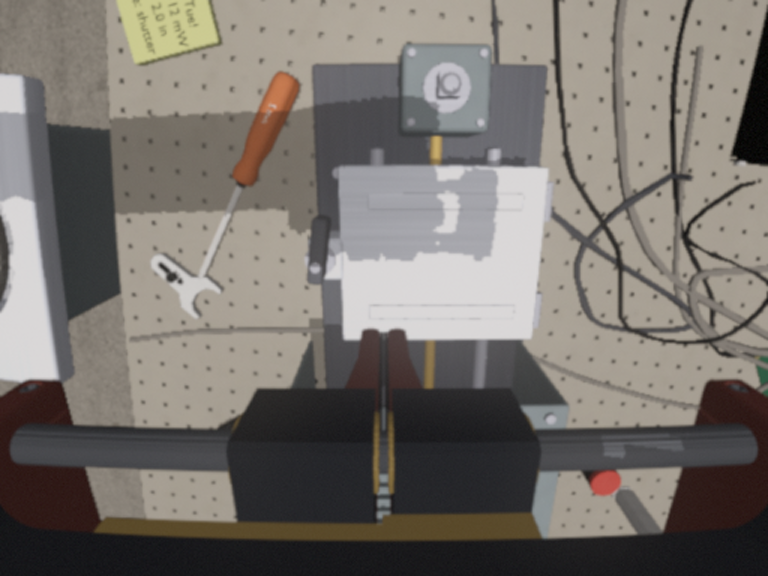

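Lid is shut flat (68 mm all over), the button at (320,248) still beside it, pivot at stage (-95, 2) mm. Turning it.

```bash
python3 -m creep '1 0.125 -0.26 0 0;1 0.125 -0.26 0 0;1 0 0 0.3 0;1 0 0 0.35 0;1 0 0 0.25 0;1 0 0 0.125 0;1 0 0 0 0;1 0 0.07 0 0;1 -0.011 0.08 0 0;1 -0.037 0.058 0 0;1 -0.04 0.031 0 0;1 -0.03 0.017 0 0;1 -0.02 0 0 0;1 0 0 0 0;1 0 0 0 0' 25
python3 - <<'E'
from h import *
T=tcp(); th=np.radians(5.7); v=T[:2,3]-[0.5362,0.0368]; print("stage", v[0]*np.cos(th)+v[1]*np.sin(th), -v[0]*np.sin(th)+v[1]*np.cos(th),"tip z",T[2,3]-0.182)
E
```

```text
t: 19.7
ee_pos: [0.4525, 0.0482, 0.2618]
eef_rot: [-0.0, 0.67, 0.742, 0.002]
ft_force: [1.3, 13.2, -0.9]
gripper_width: 0.005
finger_force: 6.6
stage -0.08214230009324638 0.019698454188467274 tip z 0.07981300458984497
```

```bash
python3 -m creep '1 0.06 0 0 0;1 0 0 -0.3 0;1 0 0 -0.38 0;1 0 0 -0.38 0;1 0 0 0 0;1 0 0 0 0' 25
cat > st.py <<'E'
from h import *
th=np.radians(5.7); Rz=np.array([[np.cos(th),np.sin(th)],[-np.sin(th),np.cos(th)]]); O=np.array([0.5362,0.0368])
def comp(P,m,name,f=lambda p:p,mn=40):
  n,lab,st,c=cv2.connectedComponentsWithStats(m.astype(np.uint8))
  for i in range(1,n):
    if st[i,4]>mn:
      a=f(P[lab==i][:,:2]); cc,sz,an=cv2.minAreaRect((a*1000).astype(np.float32)); print(name,st[i].tolist(),np.round(cc,1),np.round(sz,1),round(an,1),np.median(P[lab==i][:,2]).round(4))
stage=lambda p:(p-O)@Rz.T
E
python3 - <<'E'
from st import *
d=snap("wrist"); P=cloud(d); q=stage(P[...,:2])
comp(P,(P[...,2]>0.086)&(P[...,2]<0.105)&(q[...,0]<-0.03)&(q[...,0]>-.15)&(abs(q[...,1])<0.08),"btn",stage)
E
python3 -m creep '-1 0 0 0 0.063;-1 0.345 -0.01 0 0;-1 0.345 -0.01 0 0;-1 0.345 -0.01 0 0;-1 0.345 -0.01 0 0;-1 0.345 -0.01 0 0;-1 0.345 -0.01 0 0;-1 0 0 0 0;-1 0 0 0 0'
python3 - <<'E'
from st import *
d=snap("wrist"); save(d,"w8.png"); np.savez("w8.npz",**{k:np.array(v) for k,v in d.items()}); P=cloud(d); Z=P[...,2]
print(tcp()[:3,3].round(4))
B=(P[...,0]<0.6)&(P[...,1]>0.22)&(P[...,1]<0.5)&(P[...,0]>0.3)
comp(P,B&(Z>0.003)&(Z<0.009),"pad"); comp(P,B&(Z>0.029)&(Z<0.035),"hubtop"); comp(P,B&(Z>0.022)&(Z<0.029),"arm"); comp(P,B&(Z>0.062)&(Z<0.078),"knob",mn=15)
E
```

```text
t: 20.45
ee_pos: [0.4503, 0.0539, 0.4195]
eef_rot: [-0.0, 0.672, 0.741, -0.001]
ft_force: [-1.0, -0.2, -0.7]
gripper_width: 0.005
finger_force: 0.0
btn [235, 190, 44, 12, 473] [-83.9   2.8] [11.  49.7] 90.0 0.0958
t: 21.62
ee_pos: [0.4419, 0.3643, 0.4181]
eef_rot: [0.0, 0.707, 0.707, -0.002]
ft_force: [-0.3, 0.4, -0.2]
gripper_width: 0.982
finger_force: 0.0
[0.4422 0.3638 0.4186]
pad [177, 128, 129, 92, 5367] [418.2 344.1] [ 90.3 170.2] 71.5 0.0051
pad [329, 132, 28, 87, 354] [557.5 343.4] [132.5  19.9] 78.2 0.0066
pad [359, 157, 6, 27, 48] [590.2 352.1] [39.2  6.2] 87.0 0.0056
hubtop [191, 154, 64, 32, 1114] [395.8 354.4] [40.  84.1] 81.0 0.0312
arm [364, 159, 10, 29, 236] [594.2 351.9] [40.5 11.4] 89.9 0.0259
knob [251, 176, 18, 19, 254] [445. 347.] [21.2 20.5] 28.9 0.0708
```

View pics/w8.png

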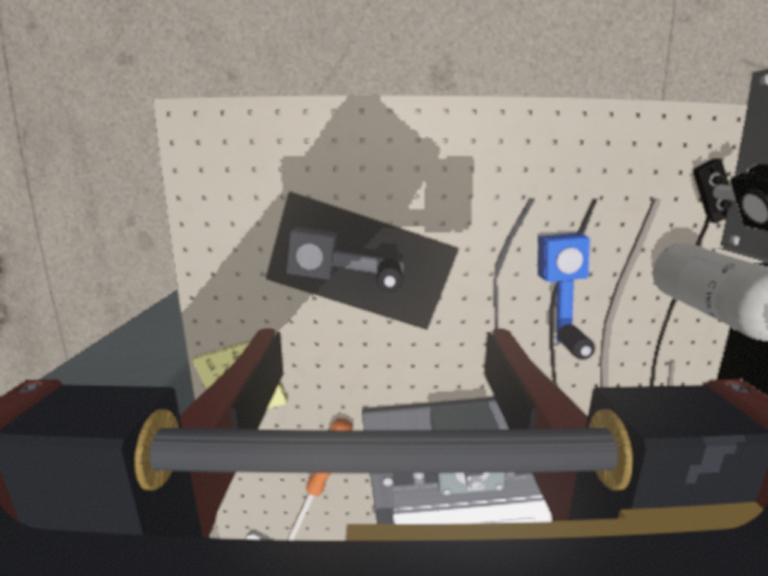

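Button is across the lid (axis at 90° to stage y). The picture shows the dark crank on its pad, hub (310,255), knob (390,275); blue look-alike at (570,260). Crank hub ≈ (0.374,0.358), heading -8.7°, arm centre ≈ (0.414,0.352).

```bash
python3 -m creep '-0.2 -0.081 -0.187 0 0;-0.2 0 0 0 -0.113;-0.2 0 0 0 -0.113;-0.2 0 0 0 -0.113;-0.2 0 0 0 -0.113;-0.2 0 0 0 -0.113;-0.2 0 0 0 -0.113;-0.2 0 0 0 -0.113;-0.2 0 0 0 -0.113;-0.2 0 0 0.4 0;-0.2 0 0 0.2 0;-0.2 0 0 0 0;-0.2 0 0 0 0' 55
cat >> st.py <<'E'
def to(x,y,z=None,yaw=None):
  T=tcp(); e=T[:3,:3].T@(np.array([x,y,T[2,3] if z is None else z])-T[:3,3]); Y=np.degrees(np.arctan2(T[1,1],T[0,1]))
  print("tcp",T[:3,3].round(4),"jaw yaw",Y.round(2),"rows: ",(e/0.15).round(3), "turn",None if yaw is None else round(-((yaw-Y+90)%180-90)/90,3), "tilt",np.round(T[:2,2],4))
E
python3 - <<'E'
from st import *
print(read_state()["qpos"].round(2))
to(0.4141,0.3517,yaw=81.3)
d=snap("wrist"); save(d,"w9.png"); np.savez("w9.npz",**{k:np.array(v) for k,v in d.items()}); P=cloud(d); Z=P[...,2]
B=(P[...,0]<0.55)&(P[...,1]>0.22)&(P[...,1]<0.5)&(P[...,0]>0.3)
comp(P,B&(Z>0.003)&(Z<0.009),"pad"); comp(P,B&(Z>0.0285)&(Z<0.035),"hubtop"); comp(P,B&(Z>0.062)&(Z<0.078),"knob",mn=15)
E
```

```text
t: 23.3
ee_pos: [0.4144, 0.3528, 0.3313]
eef_rot: [0.001, 0.076, 0.997, 0.0]
ft_force: [-0.2, -0.2, 0.5]
gripper_width: 0.598
finger_force: 0.0
[-0.42  0.39 -0.5   1.91  0.24  0.89  0.38]
tcp [0.4144 0.3528 0.3313] jaw yaw 81.29 rows:  [ 0.001 -0.007 -0.   ] turn -0.0 tilt [0.0013 0.0007]
pad [205, 100, 99, 155, 8211] [418.1 343.9] [ 90.3 169.9] 71.5 0.0051
pad [233, 280, 37, 6, 102] [548.5 324.5] [ 3.  46.9] 0.0 0.0063
hubtop [236, 125, 40, 83, 2067] [396.4 353.9] [39.9 85.8] 80.3 0.0312
knob [244, 215, 23, 24, 430] [444.4 346.5] [21.  20.9] 35.0 0.0709
```

View pics/w9.png

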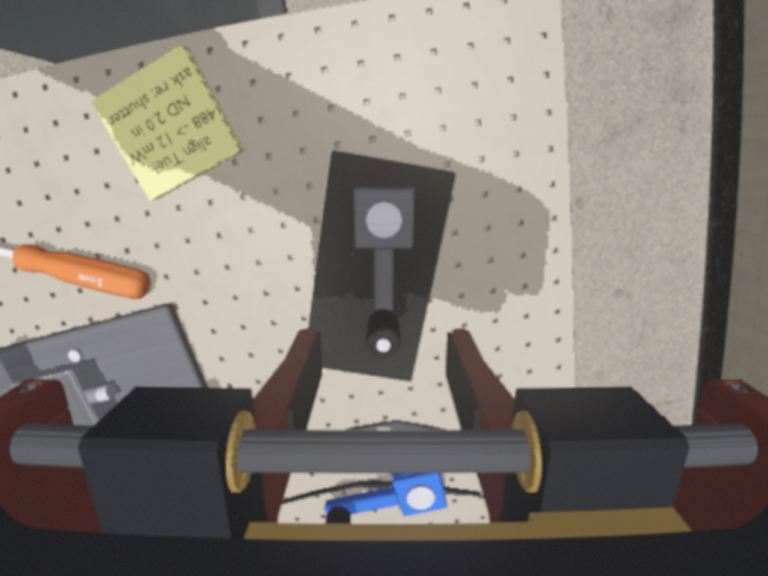

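Crank centred under the fingers, arm running down the picture from hub (385,218) to knob (383,343). Grasping the arm.

```bash
python3 -m creep '-0.2 0.002 -0.009 0.3 0;-0.2 0 0 0.3 0;-0.2 0 0 0.2 0;-0.2 0 0 0.122 0;-0.2 0 0 0 0;-0.2 0 0 0 0;0.9 0 0 0 0;0.9 0 0 0 0;0.9 0 0 0 0;0.9 0 0 0 0;0.9 0 0 0 0' 55
python3 -c "
from st import *
to(0.4138,0.3514)"
```

```text
t: 24.72
ee_pos: [0.4133, 0.3519, 0.1919]
eef_rot: [0.0, 0.075, 0.997, 0.0]
ft_force: [-0.0, 0.1, 1.5]
gripper_width: 0.16
finger_force: 54.9
tcp [0.4133 0.3519 0.1919] jaw yaw 81.37 rows:  [-0.004 -0.003 -0.   ] turn None tilt [0.0002 0.0003]
```

```bash
python3 -m creep '0.9 0 0 -0.1 0;0.9 0 0 -0.25 0;0.9 0 0 -0.3 0;0.9 0 0 -0.3 0;0.9 -0.25 -0.15 0 0;0.9 -0.36 -0.197 0 0;0.9 -0.36 -0.197 0 0;0.9 -0.36 -0.197 0 0;0.9 -0.36 -0.197 0 0;0.9 0 0 0 -0.08;0.9 0 0 0 -0.08;0.9 0 0 0 0;0.9 0 0 0 0' 55
python3 - <<'E'
from st import *
print(read_state()["qpos"].round(2))
to(0.5630,0.1672,yaw=95.7)
d=snap("wrist"); save(d,"w10.png"); np.savez("w10.npz",**{k:np.array(v) for k,v in d.items()}); P=cloud(d); Z=P[...,2]
t=tcp()[:3,3]; B=(np.abs(P[...,0]-t[0])<0.2)&(np.abs(P[...,1]-t[1])<0.1)
hz=t[2]-0.1919+0.031; print("hub z",hz)
comp(P,B&(abs(Z-hz)<0.004),"hub"); comp(P,B&(Z>0.090)&(Z<0.1),"shaft",mn=15); comp(P,B&(abs(Z-hz-0.04)<0.005),"knob",mn=15); comp(P,B&(Z>0.071)&(Z<0.079),"drv")
E
```

```text
t: 26.35
ee_pos: [0.6425, 0.1746, 0.3346]
eef_rot: [-0.0, -0.049, 0.999, 0.0]
ft_force: [-0.8, 0.2, -3.4]
gripper_width: 0.152
finger_force: 54.9
[-0.03  0.57 -0.46  1.62  0.29  1.02  1.08]
tcp [0.6425 0.1746 0.3346] jaw yaw 95.64 rows:  [0.532 0.003 0.   ] turn -0.001 tilt [-0.0002  0.    ]
hub z 0.1736664212296123
hub [218, 145, 78, 141, 7317] [623.9 171.4] [83.7 40.2] 5.1 0.1738
shaft [248, 39, 21, 23, 482] [523.2 163.3] [15.4 14.8] 5.2 0.0936
knob [271, 267, 11, 19, 145] [632.8 180.2] [3.3 9.5] 73.7 0.2107
knob [230, 268, 11, 18, 142] [634.5 164.3] [9.1 3.1] 26.6 0.2109
knob [235, 328, 41, 21, 686] [666.7 175.6] [ 9.2 19.3] 0.3 0.2128
drv [220, 12, 77, 85, 5730] [523.2 163. ] [63.6 60.4] 5.6 0.0752
```

View pics/w10.png

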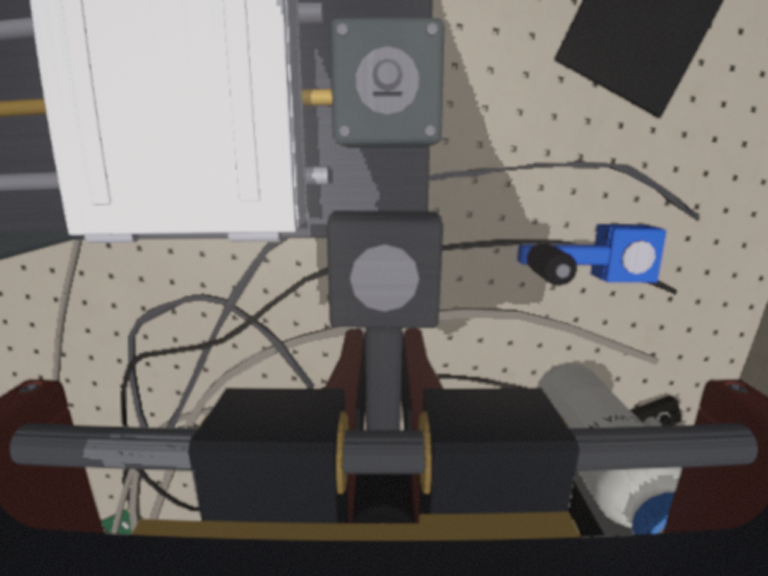

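Hub centre (385,278) in picture vs shaft (388,72): offset measured at 79 mm. Moving over and lowering.

```bash
python3 -m creep '0.9 0.27 0.004 0 0;0.9 0.26 0.004 0 0;0.9 0 0 0.2 0;0.9 0 0 0.1 0;0.9 0 0 0 0;0.9 0 0 0 0' 55
python3 -c "
from st import *
to(0.5630,0.1672,yaw=95.7)"
```

```text
t: 27.15
ee_pos: [0.5642, 0.1681, 0.2899]
eef_rot: [0.0, -0.05, 0.999, 0.0]
ft_force: [-0.3, 0.5, -2.3]
gripper_width: 0.156
finger_force: 54.9
tcp [0.5642 0.1681 0.2899] jaw yaw 95.73 rows:  [ 0.009 -0.005 -0.   ] turn 0.0 tilt [0.0009 0.0006]
```

```bash
python3 -m creep '0.9 0.004 0.002 0.05 0;0.9 0 0 0.03 0;0.9 0 0 0.03 0;0.9 0 0 0 0' 55;  python3 -m creep '0.9 0 0 0.025 0;0.9 0 0 0.025 0;0.9 0 0 0 0;0.9 0 0 0 0' 55
```

```text
t: 27.65
ee_pos: [0.5628, 0.168, 0.2724]
eef_rot: [-0.0, -0.05, 0.999, -0.0]
ft_force: [0.0, -0.7, -2.8]
gripper_width: 0.155
finger_force: 54.9
t: 28.15
ee_pos: [0.563, 0.1681, 0.2654]
eef_rot: [0.0, -0.05, 0.999, 0.0]
ft_force: [-0.3, 0.6, -1.7]
gripper_width: 0.155
finger_force: 54.9
```

```bash
python3 -m creep '0.9 0 0 0.01 0;0 0 0 0 0;0 0 0 0 0;0 0 0 0 0;0 0 0 -0.1 0;0 0 0 -0.1 0;0 -0.1 0 0 0;0 -0.113 0 0 0;0 0 0 0 0;0.8 0 0 0 0;0.8 0 0 0 0;0.8 0 0 0 0;0.8 0 0 0 0' 25
python3 -c "
from st import *
S=np.array([.5232,.1633])
T=tcp(); print(T[:3,3], np.linalg.norm(T[:2,3]-S), np.degrees(np.arctan2(*(T[:2,3]-S)[::-1])), read_state()['qpos'].round(2))
to(S[0]+.072*np.cos(th),S[1]+.072*np.sin(th))
d=snap('side'); P=cloud(d); B=(abs(P[...,0]-.56)<.1)&(abs(P[...,1]-.16)<.06); comp(P,B&(abs(P[...,2]-.103)<.006),'hubtop side',mn=10); save(d,'s2.png',(190,90,330,210),5)
"
```

```text
t: 29.78
ee_pos: [0.5944, 0.1713, 0.2938]
eef_rot: [-0.0, -0.05, 0.999, -0.0]
ft_force: [-1.2, 0.2, -0.6]
gripper_width: 0.241
finger_force: 25.0
[0.59439725 0.17128807 0.29376437] 0.07164396135868668 6.4016066374677605 [-0.04  0.55 -0.47  1.77  0.31  0.9   1.04]
tcp [0.5944 0.1713 0.2938] jaw yaw 95.77 rows:  [-0.002 -0.006 -0.   ] turn None tilt [-0.0004 -0.0002]
hubtop side [240, 146, 24, 8, 110] [544.5 162.1] [79.9 40.3] 1.1 0.1028
```

View pics/s2.png

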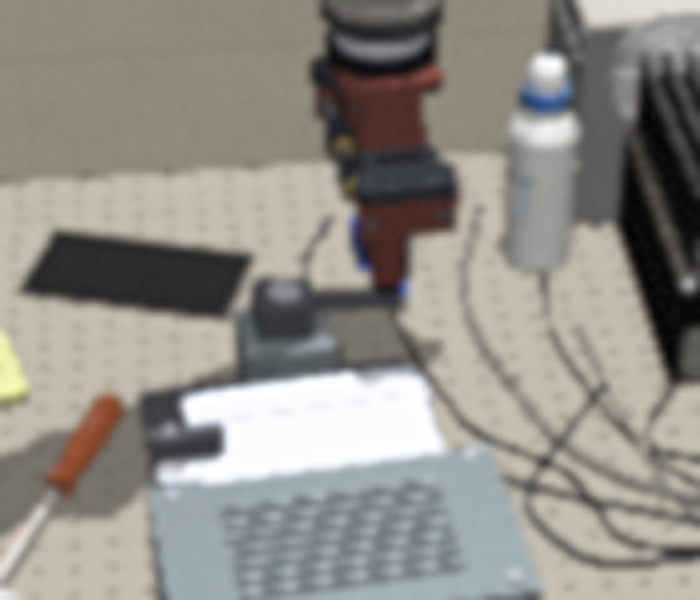

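Crank is down on the shaft (hub top 103 mm), knob gripped. First half turn, then check.

```bash
python3 -m creep '0.8 .0235 -.1483 0 0;0.8 .0682 -.1338 0 0;0.8 .1062 -.1062 0 0;0.8 .1338 -.0682 0 0;0.8 .1483 -.0235 0 0;0.8 0 0 0 0' 25; python3 -m creep '0.8 .1483 .0235 0 0;0.8 .1338 .0682 0 0;0.8 .1062 .1062 0 0;0.8 .0682 .1338 0 0;0.8 .0235 .1483 0 0;0.8 0 0 0 0' 25
python3 -c "
from st import *
S=np.array([.5232,.1633])
T=tcp(); print(T[:3,3], np.linalg.norm(T[:2,3]-S), np.degrees(np.arctan2(*(T[:2,3]-S)[::-1]))-5.7, read_state()['qpos'].round(2))
d=snap('side'); P=cloud(d); q=stage(P[...,:2]); comp(P,(abs(q[...,0])<.07)&(q[...,1]<.1)&(q[...,1]>-.12)&(abs(P[...,2]-.068)<.004),'lid',stage); B=(abs(P[...,0]-.52)<.1)&(abs(P[...,1]-.16)<.06); comp(P,B&(abs(P[...,2]-.103)<.006),'hubtop side',mn=10)
"
```

```text
t: 30.58
ee_pos: [0.5301, 0.0898, 0.2955]
eef_rot: [0.002, -0.049, 0.999, -0.001]
ft_force: [-0.1, -1.0, 9.2]
gripper_width: 0.25
finger_force: 25.3
t: 31.32
ee_pos: [0.4473, 0.1548, 0.2927]
eef_rot: [-0.005, -0.05, 0.999, -0.003]
ft_force: [-14.0, -3.9, 9.6]
gripper_width: 0.247
finger_force: 25.0
[0.44728695 0.15478617 0.292696  ] 0.07638898465887384 -179.3008847012301 [-0.01  0.35 -0.53  2.1   0.26  0.77  0.96]
lid [229, 166, 46, 20, 575] [-0.1 22.1] [139.8  84.2] 0.3 0.0685
hubtop side [230, 145, 23, 10, 112] [505.6 161.4] [74.5 44.3] 11.1 0.1021
hubtop side [223, 151, 6, 4, 11] [454.  145.7] [18.2 10.1] 10.6 0.1032
```

```bash
python3 -m creep '0.8 0 0 0 0;0.8 0 0 0 0' 25;python3 -m creep '0.8 -.0235 .1483 0 0;0.8 -.0682 .1338 0 0;0.8 -.1062 .1062 0 0;0.8 -.1338 .0682 0 0;0.8 -.1483 .0235 0 0;0.8 0 0 0 0' 25;
python3 -c "
from st import *
S=np.array([.5228,.1641])
T=tcp(); print(T[:3,3], np.linalg.norm(T[:2,3]-S), np.degrees(np.arctan2(*(T[:2,3]-S)[::-1]))-5.7); to(S[0]-.072*np.sin(th),S[1]+.072*np.cos(th))"
```

```text
t: 31.62
ee_pos: [0.4475, 0.1537, 0.2925]
eef_rot: [-0.005, -0.049, 0.999, -0.003]
ft_force: [-14.6, -2.9, 10.5]
gripper_width: 0.242
finger_force: 25.0
t: 32.38
ee_pos: [0.5174, 0.2369, 0.2957]
eef_rot: [0.002, -0.05, 0.999, 0.002]
ft_force: [-0.7, 8.3, 8.4]
gripper_width: 0.246
finger_force: 25.0
[0.51739327 0.23691161 0.29573849] 0.0730120743656135 88.54678743356388
tcp [0.5174 0.2369 0.2957] jaw yaw 95.76 rows:  [ 0.012 -0.007 -0.   ] turn None tilt [0.0043 0.0049]
```

```bash
python3 -m creep '0.8 -.1483 -.0235 0 0;0.8 -.1338 -.0682 0 0;0.8 -.1062 -.1062 0 0;0.8 -.0682 -.1338 0 0;0.8 -.0235 -.1483 0 0;0.8 0 0 0 0' 25
python3 -m creep '0.8 .0235 -.1483 0 0;0.8 .0682 -.1338 0 0;0.8 .1062 -.1062 0 0;0.8 .1338 -.0682 0 0;0.8 .1483 -.0235 0 0;0.8 .1483 .0235 0 0;0.8 .1338 .0682 0 0;0.8 .1062 .1062 0 0;0.8 .0682 .1338 0 0;0.8 .0235 .1483 0 0;0.8 -.0235 .1483 0 0;0.8 -.0682 .1338 0 0;0.8 -.1062 .1062 0 0;0.8 -.1338 .0682 0 0;0.8 -.1483 .0235 0 0;0.8 -.1483 -.0235 0 0;0.8 -.1338 -.0682 0 0;0.8 -.1062 -.1062 0 0;0.8 -.0682 -.1338 0 0;0.8 -.0235 -.1483 0 0' 25
python3 -c "
from st import *
S=np.array([.5228,.1641])
T=tcp(); print(T[:3,3], np.linalg.norm(T[:2,3]-S), np.degrees(np.arctan2(*(T[:2,3]-S)[::-1]))-5.7,read_state()['qpos'].round(2)); to(S[0]+.072*np.cos(th),S[1]+.072*np.sin(th))
d=snap('side'); P=cloud(d); q=stage(P[...,:2]); comp(P,(abs(q[...,0])<.08)&(q[...,1]<.1)&(q[...,1]>-.12)&(abs(P[...,2]-.068)<.004),'lid',stage); B=(abs(P[...,0]-.56)<.1)&(abs(P[...,1]-.16)<.06); comp(P,B&(abs(P[...,2]-.103)<.006),'hubtop side',mn=10)"
```

```text
t: 33.12
ee_pos: [0.5955, 0.1675, 0.2941]
eef_rot: [0.0, -0.048, 0.999, -0.001]
ft_force: [1.4, 0.5, 3.2]
gripper_width: 0.248
finger_force: 25.0
t: 35.62
ee_pos: [0.5948, 0.1704, 0.294]
eef_rot: [0.0, -0.05, 0.999, 0.0]
ft_force: [-0.7, 1.8, 3.3]
gripper_width: 0.244
finger_force: 25.0
[0.59476406 0.17040462 0.29401268] 0.07223969885461254 -0.6932193801074567 [-0.01  0.55 -0.5   1.76  0.33  0.9   1.02]
tcp [0.5948 0.1704 0.294 ] jaw yaw 95.78 rows:  [0.002 0.006 0.   ] turn None tilt [0.0003 0.0005]
lid [229, 173, 49, 13, 329] [1.5 0.2] [156.7  43.7] 0.7 0.0688
hubtop side [240, 145, 31, 10, 142] [555.  170.7] [104.1  47.3] 13.6 0.1024
```

```bash
python3 -m creep '0.8 .0235 -.1483 0 0;0.8 .0682 -.1338 0 0;0.8 .1062 -.1062 0 0;0.8 .1338 -.0682 0 0;0.8 .1483 -.0235 0 0;0.8 .1483 .0235 0 0;0.8 .1338 .0682 0 0;0.8 .1062 .1062 0 0;0.8 .0682 .1338 0 0;0.8 .0235 .1483 0 0;0.8 -.0235 .1483 0 0;0.8 -.0682 .1338 0 0;0.8 -.1062 .1062 0 0;0.8 -.1338 .0682 0 0;0.8 -.1483 .0235 0 0;0.8 -.1483 -.0235 0 0;0.8 -.1338 -.0682 0 0;0.8 -.1062 -.1062 0 0;0.8 -.0682 -.1338 0 0;0.8 -.0235 -.1483 0 0' 25
python3 -m creep '0.8 .0235 -.1483 0 0;0.8 .0682 -.1338 0 0;0.8 .1062 -.1062 0 0;0.8 .1338 -.0682 0 0;0.8 .1483 -.0235 0 0;0.8 .1483 .0235 0 0;0.8 .1338 .0682 0 0;0.8 .1062 .1062 0 0;0.8 .0682 .1338 0 0;0.8 .0235 .1483 0 0;0.8 -.0235 .1483 0 0;0.8 -.0682 .1338 0 0;0.8 -.1062 .1062 0 0;0.8 -.1338 .0682 0 0;0.8 -.1483 .0235 0 0;0.8 -.1483 -.0235 0 0;0.8 -.1338 -.0682 0 0;0.8 -.1062 -.1062 0 0;0.8 -.0682 -.1338 0 0;0.8 -.0235 -.1483 0 0' 25
python3 -c "
from st import *
S=np.array([.5228,.1641])
T=tcp(); print(np.linalg.norm(T[:2,3]-S), np.degrees(np.arctan2(*(T[:2,3]-S)[::-1]))-5.7,read_state()['qpos'].round(2))
d=snap('scene'); P=cloud(d); q=stage(P[...,:2]); comp(P,(abs(q[...,0])<.08)&(q[...,1]<.1)&(q[...,1]>-.12)&(abs(P[...,2]-.068)<.004),'lid',stage); B=(abs(P[...,0]-.56)<.1)&(abs(P[...,1]-.16)<.06); comp(P,B&(abs(P[...,2]-.103)<.006),'hubtop',mn=10)"
```

```text
t: 38.17
ee_pos: [0.5946, 0.1698, 0.2937]
eef_rot: [-0.0, -0.05, 0.999, -0.0]
ft_force: [-2.5, 0.7, 3.0]
gripper_width: 0.247
finger_force: 25.0
t: 40.67
ee_pos: [0.5946, 0.1702, 0.2934]
eef_rot: [-0.001, -0.05, 0.999, -0.0]
ft_force: [-3.4, 1.6, 2.4]
gripper_width: 0.249
finger_force: 25.0
0.07201788620808518 -0.8335356181756417 [ 0.01  0.56 -0.53  1.76  0.35  0.91  1.  ]
lid [230, 183, 49, 25, 579] [ -0.2 -75.8] [ 86.9 159.4] 89.4 0.0686
hubtop [196, 206, 30, 14, 168] [549.8 161.8] [ 48.1 103.1] 81.5 0.1032
```

```bash
python3 -m creep '0.8 .0235 -.1483 0 0;0.8 .0682 -.1338 0 0;0.8 .1062 -.1062 0 0;0.8 .1338 -.0682 0 0;0.8 .1483 -.0235 0 0;0.8 .1483 .0235 0 0;0.8 .1338 .0682 0 0;0.8 .1062 .1062 0 0;0.8 .0682 .1338 0 0;0.8 .0235 .1483 0 0;0.8 -.0235 .1483 0 0;0.8 -.0682 .1338 0 0;0.8 -.1062 .1062 0 0;0.8 -.1338 .0682 0 0;0.8 -.1483 .0235 0 0;0.8 -.1483 -.0235 0 0;0.8 -.1338 -.0682 0 0;0.8 -.1062 -.1062 0 0;0.8 -.0682 -.1338 0 0;0.8 -.0235 -.1483 0 0' 25
python3 -m creep '0.8 0.002 -0.02 0 0;0.8 0 -0.02 0 0;0.8 0 0 0 0;0.8 0 0 0 0' 25
python3 -c "
from st import *
S=np.array([.5228,.1641])
T=tcp(); print(np.linalg.norm(T[:2,3]-S), np.degrees(np.arctan2(*(T[:2,3]-S)[::-1]))-5.7)
d=snap('scene'); P=cloud(d); q=stage(P[...,:2]); m=(abs(q[...,0])<.06)&(q[...,1]<.1)&(q[...,1]>-.12)&(abs(P[...,2]-.068)<.004); comp(P,m,'lid',stage); print('lid y max',np.percentile(q[m][:,1],[95,99]))"
```

```text
t: 43.22
ee_pos: [0.5946, 0.1702, 0.2935]
eef_rot: [-0.001, -0.05, 0.999, -0.0]
ft_force: [-4.5, 1.9, 1.5]
gripper_width: 0.247
finger_force: 25.0
t: 43.72
ee_pos: [0.5946, 0.1656, 0.2937]
eef_rot: [-0.0, -0.051, 0.999, -0.0]
ft_force: [-0.6, 0.5, 1.7]
gripper_width: 0.241
finger_force: 25.0
0.07182423565707949 -4.467526885406282
lid [239, 184, 37, 19, 291] [ -0.1 -90.2] [119.2  59. ] 0.6 0.0687
lid y max [-0.06414855 -0.06177953]
```

```bash
python3 -m creep '0.8 0.005 -0.04 0 0;0.8 0 0 0 0;0.8 0 0 0 0' 25; python3 -m creep '0.8 0.01 -0.04 0 0;0.8 0 0 0 0;0.8 0 0 0 0' 25
python3 -c "
from st import *
S=np.array([.5228,.1641])
T=tcp(); print(np.linalg.norm(T[:2,3]-S), np.degrees(np.arctan2(*(T[:2,3]-S)[::-1]))-5.7)"
```

```text
t: 44.15
ee_pos: [0.5945, 0.1592, 0.2936]
eef_rot: [-0.0, -0.05, 0.999, -0.0]
ft_force: [-3.3, 1.8, 0.2]
gripper_width: 0.247
finger_force: 25.0
t: 44.52
ee_pos: [0.5937, 0.1529, 0.2936]
eef_rot: [-0.0, -0.05, 0.999, -0.0]
ft_force: [-3.6, 1.1, -0.7]
gripper_width: 0.243
finger_force: 25.0
0.07182550088557729 -14.705953105730071
```

```bash
python3 -m creep '0.8 0.01 -0.04 0 0;0.8 0 0 0 0;0.8 0 0 0 0' 25; python3 -m creep '0.8 0.013 -0.04 0 0;0.8 0 0 0 0;0.8 0 0 0 0' 25
python3 -c "
from st import *
S=np.array([.5228,.1641])
T=tcp(); print(np.linalg.norm(T[:2,3]-S), np.degrees(np.arctan2(*(T[:2,3]-S)[::-1]))-5.7)
d=snap('scene'); P=cloud(d); q=stage(P[...,:2]); m=(abs(q[...,0])<.06)&(q[...,1]<.1)&(q[...,1]>-.12)&(abs(P[...,2]-.068)<.004); comp(P,m,'lid',stage); print('lid y max',np.percentile(q[m][:,1],[95,99]))
save(d,'sc3.png',(170,140,320,260),5)"
```

```text
t: 44.9
ee_pos: [0.5926, 0.1467, 0.2935]
eef_rot: [-0.001, -0.05, 0.999, -0.0]
ft_force: [-4.5, 2.5, -0.8]
gripper_width: 0.245
finger_force: 25.0
t: 45.28
ee_pos: [0.5911, 0.1411, 0.2935]
eef_rot: [-0.001, -0.05, 0.999, 0.0]
ft_force: [-4.3, 3.0, -0.8]
gripper_width: 0.245
finger_force: 25.0
0.07207394014038103 -24.32452445389032
lid [239, 185, 36, 17, 274] [ -0.1 -91.1] [ 57.  119.6] 89.2 0.0687
lid y max [-0.06590196 -0.06377659]
```

View pics/sc3.png

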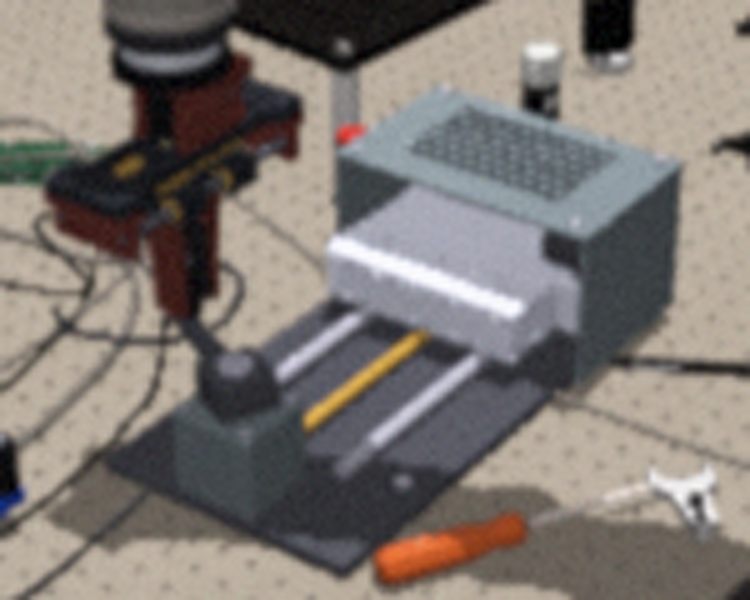

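Carriage nearly in (lid edge at (430,275) still a little out), no stop felt yet; continuing in small steps until the stop.

```bash
python3 -m creep '0.8 0.018 -0.037 0 0;0.8 0.021 -0.036 0 0;0.8 0 0 0 0;0.8 0 0 0 0' 25|grep -E "pos|force"; python3 -m creep '0.8 0.025 -0.033 0 0;0.8 0.028 -0.031 0 0;0.8 0 0 0 0;0.8 0 0 0 0' 25|grep -E "pos|force"
python3 -c "
from st import *
S=np.array([.5228,.1641])
T=tcp(); print(np.linalg.norm(T[:2,3]-S), np.degrees(np.arctan2(*(T[:2,3]-S)[::-1]))-5.7)
d=snap('scene'); P=cloud(d); q=stage(P[...,:2]); m=(abs(q[...,0])<.06)&(q[...,1]<.1)&(q[...,1]>-.12)&(abs(P[...,2]-.068)<.004); print('lid y max',np.percentile(q[m][:,1],[95,99]))"
```

```text
ee_pos: [0.5869, 0.1323, 0.2943]
ft_force: [-2.5, 9.9, -1.5]
finger_force: 25.0
ee_pos: [0.5811, 0.1239, 0.2954]
ft_force: [2.2, 15.8, -2.7]
finger_force: 25.0
0.07081456473286331 -40.24994284038707
lid y max [-0.06587767 -0.06165738]
```

End stop reached (16 N). Easing back, letting go of the knob and rising for a look.

```bash
python3 -m creep '0.8 -0.028 0.031 0 0;0.8 0 0 0 0;0 0 0 0 0;0 0 0 0 0;0 0 0 0 0;0 0 0 -0.2 0;0 0 0 -0.3 0;0 0 0 0 0;0 0 0 0 0' 25
python3 - <<'E'
from st import *
d=snap("wrist"); save(d,"w11.png"); np.savez("w11.npz",**{k:np.array(v) for k,v in d.items()}); P=cloud(d); Z=P[...,2]
t=tcp()[:3,3]; B=(np.abs(P[...,0]-.53)<0.13)&(np.abs(P[...,1]-.16)<0.13); print(t)
comp(P,B&(abs(Z-.103)<0.006),"hub+arm"); comp(P,B&(abs(Z-.143)<0.008),"knob",mn=15); comp(P,B&(abs(Z-.0755)<.004),"drv")
E
```

```text
t: 47.5
ee_pos: [0.5838, 0.1232, 0.3684]
eef_rot: [-0.0, -0.05, 0.999, -0.0]
ft_force: [0.1, -0.3, -0.1]
gripper_width: 0.502
finger_force: 0.0
[0.58356667 0.12323681 0.36777839]
hub+arm [261, 102, 80, 95, 2821] [544.  152.3] [40.5 86.3] 63.2 0.1031
knob [252, 201, 27, 27, 576] [586.3 129.2] [20.8 20.8] 56.2 0.1426
drv [274, 98, 63, 66, 1370] [523.1 163.1] [62.4 59.5] 6.1 0.0749
drv [317, 139, 17, 25, 195] [541.9 190.3] [12.4 27.9] 66.6 0.0746
drv [299, 157, 13, 7, 46] [550.9 168.1] [ 6.8 12.2] 4.9 0.0744
```

View pics/w11.png

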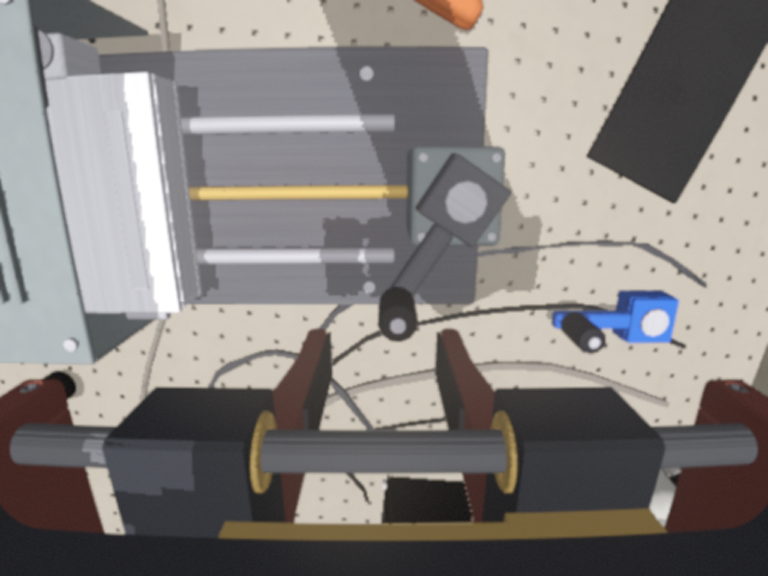

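Run:
```python
from st import *
for n in("w7","w11"):
    d={k:v for k,v in np.load(n+".npz").items()}; P=cloud(d); q=stage(P[...,:2]); Z=P[...,2]
    m=(abs(q[...,0])<.05)&(abs(Z-.0685)<.003)&(q[...,1]>-.13); 
    print(n,"lid edge y",np.percentile(q[m][:,1],[90,98,99.5]).round(4))
    k=(abs(q[...,0])<.05)&(abs(Z-.045)<.01)&(q[...,1]>-.13)&(q[...,1]<.1); print("wall",np.percentile(q[k][:,1],[5,50,95]).round(4) if k.sum() else None)
to(.5232+.0405*np.cos(np.radians(-27.5)),.1633+.0405*np.sin(np.radians(-27.5)),.194+.072,yaw=62.7)
```

```text
w7 lid edge y [0.0614 0.0704 0.0973]
wall [0.0967 0.0969 0.0976]
w11 lid edge y [-0.0726 -0.0683  0.0973]
wall [-0.0682 -0.0674  0.0971]
tcp [0.5836 0.1232 0.3678] jaw yaw 95.71 rows:  [0.147 0.159 0.679] turn 0.367 tilt [-0.0013 -0.001 ]
```

Carriage travelled 139 mm — fully in. The picture shows the crank on the shaft, hub (465,200), knob (398,325), heading about -27.5°. Re-grasping the arm.

```bash
python3 -m creep '0 0.147 0.159 0 0;0 0 0 0 0.092;0 0 0 0 0.092;0 0 0 0 0.092;0 0 0 0 0.091;0 0 0 0 0;0 0 0 0 0' 55
python3 - <<'E'
from st import *
d=snap("wrist"); P=cloud(d); Z=P[...,2]
B=(np.abs(P[...,0]-.53)<0.13)&(np.abs(P[...,1]-.16)<0.13)
comp(P,B&(abs(Z-.103)<0.006),"hub+arm"); comp(P,B&(abs(Z-.143)<0.008),"knob",mn=15)
to(.5232+.0405*np.cos(np.radians(-27.5)),.1633+.0405*np.sin(np.radians(-27.5)),.265,yaw=62.7)
E
```

```text
t: 48.42
ee_pos: [0.5593, 0.1454, 0.3681]
eef_rot: [-0.001, 0.234, 0.972, -0.0]
ft_force: [-0.8, -1.1, -0.6]
gripper_width: 0.496
finger_force: 0.0
hub+arm [234, 128, 46, 95, 2728] [543. 153.] [39.7 85.7] 63.6 0.1032
knob [243, 231, 27, 28, 550] [586.3 129.7] [20.8 20.8] 19.4 0.1426
tcp [0.5594 0.1454 0.3682] jaw yaw 62.85 rows:  [-0.002 -0.005  0.688] turn 0.002 tilt [-0.0009 -0.0003]
```

```bash
python3 -m creep '0 -0.002 -0.004 0.25 0;0 0 0 0.25 0;0 0 0 0.12 0;0 0 0 0.068 0;0 0 0 0 0;0.9 0 0 0 0;0.9 0 0 0 0;0.9 0 0 0 0;0.9 0 0 0 0;0.9 0 0 -0.05 0;0.9 0 0 -0.05 0;0.9 0 0 -0.1 0;0.9 0 0 -0.15 0;0.9 0 0 -0.15 0;0.9 0 0 0 0;0.9 0 0 0 0' 55
python3 - <<'E'
from st import *
T=tcp(); d=snap("wrist"); P=cloud(d); Z=P[...,2]; B=(np.abs(P[...,0]-T[0,3])<0.13)&(np.abs(P[...,1]-T[1,3])<0.13)
hz=T[2,3]-.161; comp(P,B&(abs(Z-hz)<0.006),"hub+arm")
comp(P,B&(abs(Z-.0935)<0.004),"shaft",mn=20)
a=np.radians(-14); to(.3738+.040*np.cos(a),.3578+.040*np.sin(a))
E
```

```text
t: 50.48
ee_pos: [0.559, 0.1444, 0.3396]
eef_rot: [-0.001, 0.236, 0.972, -0.001]
ft_force: [-0.6, 0.0, -3.8]
gripper_width: 0.153
finger_force: 55.7
hub+arm [226, 228, 18, 18, 164] [543.9 138.1] [10.   4.2] 35.0 0.1793
hub+arm [267, 228, 19, 35, 184] [559.2 150.9] [ 8.1 22.7] 37.9 0.1795
hub+arm [243, 260, 26, 26, 466] [572.2 135.4] [14.3 15.1] 60.6 0.1747
tcp [0.559  0.1444 0.3394] jaw yaw 62.72 rows:  [1.49e+00 7.60e-01 1.00e-03] turn None tilt [-0.0019 -0.0009]
```

Run:
```python
from st import *
d=snap("wrist"); save(d,"w12.png"); P=cloud(d); Z=P[...,2]
T=tcp(); L=(P-T[:3,3])@T[:3,:3]
for x in range(-20,80,6):
    k=(abs(L[...,1])<.005)&(abs(L[...,0]-x/1000)<.003)&(L[...,2]<.22); 
    if k.sum()>3: print(x,k.sum(),np.percentile(Z[k],[10,50,90]).round(4))
```

```text
-20 375 [0.1748 0.2179 0.2194]
-14 512 [0.1733 0.2155 0.2186]
-8 192 [0.1707 0.172  0.1742]
-2 210 [0.1686 0.1702 0.1861]
4 222 [0.167  0.1684 0.1967]
10 210 [0.1647 0.1664 0.1951]
16 351 [0.1635 0.2628 0.2659]
22 1765 [0.2542 0.2718 0.2758]
28 973 [0.1614 0.2536 0.2556]
34 184 [0.1604 0.1617 0.1628]
40 172 [0.1589 0.1599 0.1609]
46 186 [0.1568 0.1579 0.1591]
52 179 [0.1517 0.1531 0.1569]
58 93 [0.1501 0.1514 0.1524]
76 808 [0.3197 0.3197 0.3197]
```

View pics/w12.png

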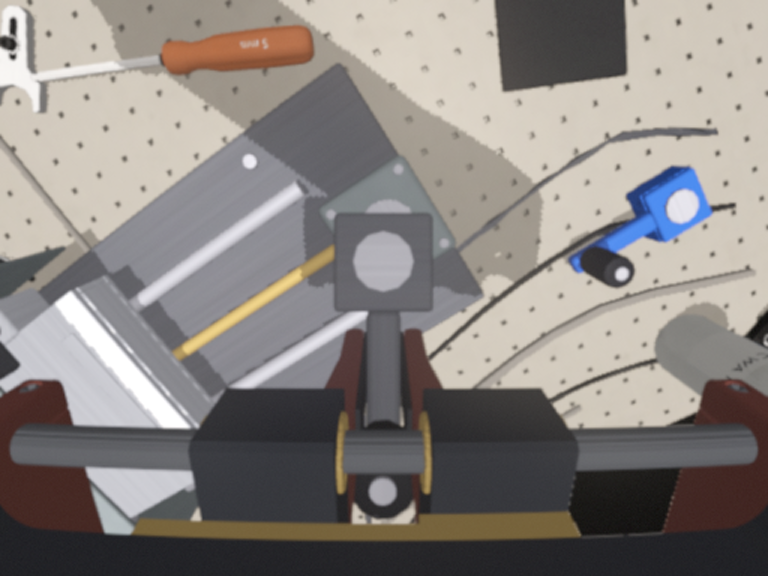

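The picture shows the crank gripped on the arm but its hub (383,262) drooping about 15°. It will be levelled by pressing the hub onto the pad with a light grip.

```bash
python3 -m creep '0.9 0.2 0.09 0 0;0.9 0.32 0.152 0 0;0.9 0.32 0.152 0 0;0.9 0.32 0.152 0 0;0.9 0.323 0.152 0 0;0.9 0 0 0.3 0;0.9 0 0 0.3 0;0.9 0 0 0.1 0;0.9 0 0 0 0;0.9 0 0 0 0' 55
python3 - <<'E'
from st import *
to(.4093,.3395,.2164)
E
```

```text
t: 51.82
ee_pos: [0.4103, 0.3404, 0.237]
eef_rot: [0.001, 0.236, 0.972, 0.001]
ft_force: [-0.4, -0.3, -2.6]
gripper_width: 0.153
finger_force: 55.7
tcp [0.4103 0.3404 0.237 ] jaw yaw 62.71 rows:  [ 0.003 -0.009  0.137] turn None tilt [0.0017 0.0016]
```

Lower with a 15 N grip down to the level height (TCP ≈ 0.202).

```bash
python3 -m creep '0.9 0 0 0.06 0;0.9 0 0 0.05 0;0.9 0 0 0 0' 55; python3 -m creep '0.9 0 0 0.03 0;0.9 0 0 0.03 0;0.9 0 0 0 0' 12; python3 -m creep '0.9 0 0 0.03 0;0.9 0 0 0.03 0;0.9 0 0 0 0' 12
python3 - <<'E'
from st import *
d=snap("wrist"); P=cloud(d); T=tcp(); L=(P-T[:3,3])@T[:3,:3]
for x in range(-14,64,8):
    k=(abs(L[...,1])<.005)&(abs(L[...,0]-x/1000)<.003)&(P[...,2]<.06)
    if k.sum()>3: print(x,k.sum(),np.percentile(P[k][:,2],[10,50,90]).round(4))
E
```

```text
t: 52.2
ee_pos: [0.4098, 0.3398, 0.2188]
eef_rot: [-0.0, 0.236, 0.972, -0.0]
ft_force: [-0.0, -0.2, -2.1]
gripper_width: 0.155
finger_force: 55.8
t: 52.58
ee_pos: [0.4099, 0.34, 0.21]
eef_rot: [0.0, 0.236, 0.972, 0.0]
ft_force: [2.0, -0.6, 0.1]
gripper_width: 0.157
finger_force: 12.0
t: 52.95
ee_pos: [0.4095, 0.34, 0.2007]
eef_rot: [-0.0, 0.236, 0.972, -0.0]
ft_force: [-0.2, -0.6, -1.1]
gripper_width: 0.159
finger_force: 12.0
-14 134 [0.0295 0.0305 0.0315]
-6 146 [0.0296 0.0307 0.0316]
2 159 [0.0298 0.0308 0.0315]
10 158 [0.0301 0.031  0.0316]
18 168 [0.0298 0.0308 0.0316]
26 145 [0.0308 0.0321 0.0347]
34 186 [0.0336 0.0343 0.0352]
42 187 [0.0337 0.0345 0.0352]
50 216 [0.0312 0.0321 0.0348]
58 273 [0.0048 0.0222 0.0318]
```

Crank is level (31 mm top everywhere). Release and retreat, final check.

```bash
python3 -m creep '0 0 0 0 0;0 0 0 0 0;0 0 0 0 0;0 0 0 -0.1 0;0 0 0 -0.3 0;0 0 0 -0.38 0;0 0 0 -0.38 0;0 0 0 0 0;0 0 0 0 0' 12
python3 - <<'E'
from st import *
d=snap("wrist"); save(d,"w13.png"); P=cloud(d); Z=P[...,2]
B=(P[...,0]<0.55)&(P[...,1]>0.22)&(P[...,1]<0.5)&(P[...,0]>0.3)
comp(P,B&(Z>0.003)&(Z<0.009),"pad"); comp(P,B&(abs(Z-.031)<.004),"hub"); comp(P,B&(Z>0.062)&(Z<0.078),"knob",mn=15)
d=snap("scene"); P=cloud(d); Z=P[...,2]; q=stage(P[...,:2]); comp(P,(abs(q[...,0])<.07)&(q[...,1]<0)&(q[...,1]>-.12)&(abs(Z-.068)<.004),'lid',stage)
comp(P,(abs(q[...,0]+.08)<.05)&(q[...,1]<0)&(q[...,1]>-.16)&(abs(Z-.094)<.006),'btn',stage,10)
save(d,"sc4.png")
E
```

```text
t: 54.12
ee_pos: [0.4094, 0.3395, 0.3754]
eef_rot: [0.0, 0.236, 0.972, 0.0]
ft_force: [-0.6, 0.7, -0.2]
gripper_width: 0.499
finger_force: 0.0
pad [217, 102, 87, 136, 6631] [418.4 343.8] [ 90.2 169.2] 71.5 0.0051
hub [238, 124, 36, 72, 1587] [394.1 345.6] [40.2 85.3] 62.9 0.0312
knob [246, 201, 20, 21, 317] [437.5 323. ] [20.7 20.9] 1.4 0.0708
lid [237, 185, 41, 18, 309] [ -0.4 -90.6] [138.7  57.4] 0.2 0.0687
btn [278, 186, 8, 5, 23] [ -73.4 -133.8] [12.3 29.9] 77.0 0.0944
btn [286, 188, 11, 10, 35] [-118.  -125.6] [64.   5.6] 88.9 0.0935
```

View pics/sc4.png

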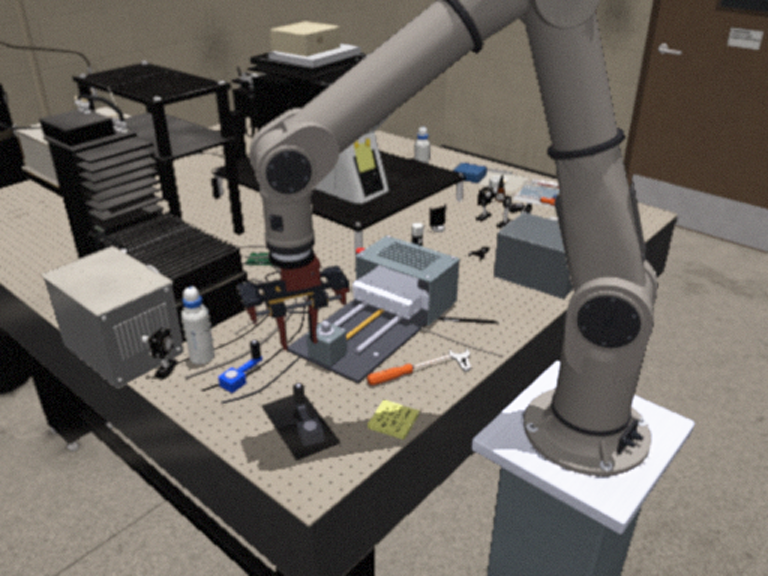

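The scene shows the crank upright on its pad at (305,425), the carriage in the bay with its lid shut at (395,290), and the bystanders where they were. Handing in.

```bash
python3 -c "
from cell import *
print(close_job())"
```

```text
the job is handed in; nothing more can be done
None
```

The job is handed in, with no verdict returned: the two posts I found lie in the tray, the lid is shut with the turnbutton across it, the carriage is about 139 mm in, the crank stands knob up on its pad, and the other things look undisturbed.

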